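Tip the walnut sample into the beaker on the balance

ROBOT

A 6-joint arm with a two-finger parallel gripper is mounted at the origin on the work surface. World frame = base frame: x ahead of the robot, y to its left, z up, the work surface at z = 0. Lengths are in m, angles in degrees, forces in N, time in s.
With the tool pointing down it reaches from about 0.375 to 0.9 m from the base axis. Payload 3.1 kg.
Tool frame: the origin (TCP) lies on the centre line of the jaws, within the pads' length; the fingertips stand 8 mm ahead of it and the grasp point (between the pads) lies 11 mm behind it; z points along the fingers, y is the direction in which the jaws open and shut (so a half turn about z gives the same grasp; the last joint's range is limited). The gripper opens to 87 mm and grips with 3 to 60 N. Pads are 19 mm wide; open, the fingers measure 117 mm over their backs; the gripper's body (75 mm by 190 mm) begins 51 mm behind the grasp point.
Start: joints at [-79.727, 30.224, 82.088, -0, 67.689, -10.227], TCP at [0.219, -0.585, 0.201] pointing down, gripper open.
Joint ranges: [-176.69, 176.69], [-43.24, 126.21], [12.49, 139.97], [-82, 262], [0, 151.66], [-163.58, 163.58]. Speed limits (degrees/s): [159.86, 159.86, 180, 180, 180, 180].

INTERFACE

Orientations are given as a 3x3 rotation matrix whose columns are the frame's x, y, z axes.
In Python, from rig import * gives the robot as it stands. The module is installed in compiled form; this text tells all that it offers.
- The arm moves only by the tool arm_command, never from a script. Its argument "commands" is a list of rows, each an object with "translation": the shift along the tool's x, y, z scaled (see below), a list of three; "dr": the turn, a rotation vector about the tool's x, y, z scaled (see below), a list of three; "jaw": the closure, from 0 (fully open) to 1 (shut). In form: [{"translation": [x, y, z], "dr": [ax, ay, az], "jaw": jaw}, ...]. A call has 1 to 12 rows; each row shifts and turns the commanded pose from where the row before left it, along the tool's axes as they then stand; what a row does not reach is not made up. The controller multiplies each number of a shift by 25 mm and each number of a turn by 6 degrees. A row lasts 1/12 s, in which the tool goes at most 41.7 mm and 7.16 degrees, less where a joint would pass 70% of its speed; a pose out of reach is approached as far as the arm can. A call with a number of a shift or a turn outside -1 to 1 is refused whole. A call with a gripper value outside its range is refused whole. The fingers move at their own pace and stop on an object; the grip force is fixed at half the most. Time passes only in rows, so rows that do not move let the fingers close. It gives the time, the measured TCP pose, the force and the opening at its end, in the units of the state.
- read_state(): the state, without advancing time (a new reading comes with each control period).
- capture(name): name is "side" or "top"; returns (picture, depth): 420x560x3 uint8, red, green, blue; 420x560 float32, m along the optical axis (not along the pixel's ray), 0 where there is no reading.
- camera_model(name): a dict with "intrinsics" (3x3 intrinsics, pixels), "pose" (4x4, takes a point from camera to world coordinates). Camera axes: x right, y down, z forward; pixel columns grow to the right and rows downward; lengths in m; the calibration is good to about 2 mm. A picture is of the moment at which its call begins. camera_model takes no time and is no camera call.
- hand_in(): hands the job in, once; it reports no verdict.
The state is a dict: "time_s": time; "joint_positions": joint angles; "qvel": joint speeds; "tau": joint torques, N m; "position": TCP position; "tcp_rot": TCP orientation; "force": force on the tool from outside, world axes, zero at the start; "moment": the same for the moment, N m; "opening": opening from 0.0 (shut) to 1.0 (fully open).
Only numpy, scipy, OpenCV 4.12 (cv2) and the standard library are available. Lean on these libraries where they do the work, as an engineer would, in place of code of your own. Each camera call takes 0.05 s, during which the arm holds its last target.

TASK

Two walnuts wait in one of the two metal scoops; the other scoop is empty. Pick up the scoop with the walnuts, carry them over in it, and tip it so that both walnuts roll out over its open end into the beaker that stands on the balance (not the spare beaker on the table). Then set that scoop back down level on the table and let go of it; the beaker must stay standing where it is on the balance pan.

Things in the scene. Friction and masses are not known exactly. Their poses are not given: they have to be found in the camera images.
- scoop: scoop with the walnuts: aluminium trough, grey bar handle, 150 g. Origin at table level under the trough's closed back edge; x to the open end, z up. Trough 130 long, 47 wide (42 inside), walls 33; floor rises 8 deg to its outlet edge, middle at (128,0,21) mm; foot below x=85. Handle: level bar x -6 to -86, 14 wide in y, z 29 to 51; grip across y from above at (-48,0,40).
- walnut_a: whole walnut, brown ball 30 mm in diameter, about 12 g; origin at its centre. At the start it lies at the back of the scoop's trough. It rolls easily: it stays at the back while the scoop is held level, and rolls out over the open end once the scoop is pitched 20 degrees or more nose-down.
- walnut_b: whole walnut, brown ball 30 mm in diameter, about 12 g; origin at its centre. At the start it lies at the back of the scoop's trough. It rolls easily: it stays at the back while the scoop is held level, and rolls out over the open end once the scoop is pitched 20 degrees or more nose-down.
- beaker: clear plastic beaker standing loose on the balance's round steel pan, 160 g: outer diameter 90 mm, inside 84, 95 tall, bottom 4 thick. Origin at the centre of its underside, on the pan 62 mm above the table; z up, mouth 95 mm above the origin. The white balance (200 x 170 mm) lies below pan height. A like spare beaker stands on the bare table.
Not all that is in view belongs to the job. What is shaped like the scoop but blue is not meant.

How it is judged (in metres and radians):
On the way, in this order (a step that is already met when the one before it is completed fails the run):
1. the scoop is lifted clear of the table with both walnuts in it (height (world z) of scoop above 0.05 m and x of walnut_a in the frame of scoop between 0 and 0.13 m and y of walnut_a in the frame of scoop between -0.03 and 0.03 m and z of walnut_a in the frame of scoop between 0.005 and 0.07 m and x of walnut_b in the frame of scoop between 0 and 0.13 m and y of walnut_b in the frame of scoop between -0.03 and 0.03 m and z of walnut_b in the frame of scoop between 0.005 and 0.07 m), for 0.2 s.
2. both walnuts are in the beaker while the scoop is still held up (height (world z) of scoop above 0.05 m and z of walnut_a in the frame of beaker between 0 and 0.085 m and horizontal distance between each of walnut_a, walnut_b and beaker below 0.042 m and z of walnut_b in the frame of beaker between 0 and 0.085 m), for 0.2 s.
At the end, for the whole second after the job is handed in: Both walnuts lie inside the beaker below its rim; the beaker stands upright (within 6 degrees) on the pan within 20 mm of where it started; the scoop stands released and at rest on the table, level within 7 degrees and within 12 mm of table height (z of walnut_a in the frame of beaker between 0 and 0.085 m and horizontal distance between each of walnut_a, walnut_b and beaker below 0.042 m and z of walnut_b in the frame of beaker between 0 and 0.085 m and distance of beaker from where it was at the start of the episode below 0.02 m and angle between beaker's own z axis and vertical below 0.1 rad and height (world z) of scoop between -0.01 and 0.012 m and angle between scoop's own z axis and vertical below 0.12 rad and linear speed of each of scoop, beaker below 0.02 m/s); the robot touches nothing.
It fails at once if the beaker is tipped by more than 20 degrees (angle between beaker's own z axis and vertical above 0.35 rad).
It also fails if it takes over 61 s, if anything falls off the work surface, if the arm or the gripper's body presses on something with over 40 N, if the wrist force passes 120 N, or if a joint passes its speed limit or range.

## Working session

There is one attempt and no reset: what is moved stays moved. The work goes in short steps, Python scripts to look and compute and a tool call to move; the robot and the scene stay as the last step left them, time stands still between calls to the robot, and variables do not carry over. Pictures are saved under pics/ and viewed, and the job is handed in when it is done.

Besides the shell and the picture viewer there is one more tool, called after "Emit:" as name([rows], argument=value, ...), one row to a line, values as JSON. arm_command: Moves the arm, as the interface text tells. Its arguments: {"type":"object","properties":{"commands":{"type":"array"}},"required":["commands"]}

```bash
mkdir -p pics; python3 - <<'E'
from rig import *
import cv2,numpy as np
for n in("side","top"):
    p,d=capture(n); cv2.imwrite(f"pics/{n}0.png",p[:,:,::-1]); np.savez(f"{n}0.npz",p=p,d=d)
    m=camera_model(n); print(n,np.round(m["intrinsics"],1).tolist(),np.round(m["pose"],3).tolist())
s=read_state();print(s["time_s"],np.round(s["position"],4),np.round(s["tcp_rot"],3).tolist(),s["opening"])
E
```

```text
side [[432.9, 0.0, 272.4], [0.0, 432.9, 205.4], [0.0, 0.0, 1.0]] [[0.713, -0.516, 0.475, -0.107], [-0.701, -0.541, 0.465, -0.467], [0.018, -0.664, -0.747, 0.759], [0.0, 0.0, 0.0, 1.0]]
top [[463.3, 0.0, 282.8], [0.0, 463.3, 208.9], [0.0, 0.0, 1.0]] [[0.028, -0.98, 0.195, 0.14], [-1.0, -0.028, 0.004, -0.018], [0.001, -0.196, -0.981, 1.185], [0.0, 0.0, 0.0, 1.0]]
0.1 [ 0.2188 -0.5847  0.2005] [[0.937, 0.35, -0.0], [0.35, -0.937, 0.002], [0.0, -0.002, -1.0]] 0.9994544669078466
```

View pics/side0.png

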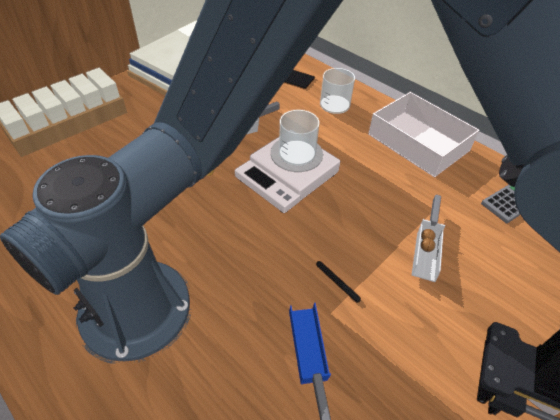

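View pics/top0.png

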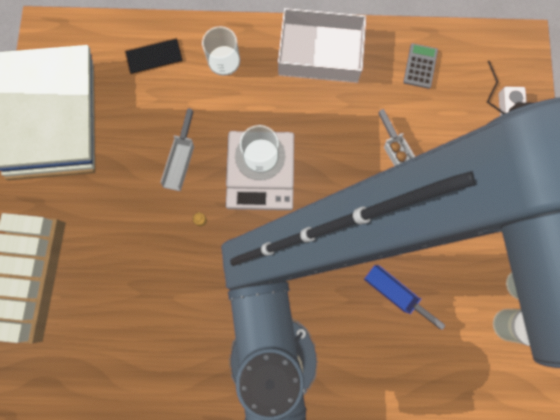

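The scoop with the walnuts is on the right: trough around (428,250) and handle around (436,208) in side, handle (388,122) in top. The empty scoop is left of the balance. The beaker on the balance is at (298,140) in side and (260,150) in top.

```bash
cat > h.py <<'E'
import numpy as np,cv2
from rig import *
def cloud(n,p,d):
    m=camera_model(n);K=np.array(m["intrinsics"]);T=np.array(m["pose"])
    v,u=np.mgrid[0:d.shape[0],0:d.shape[1]]
    P=np.stack([(u-K[0,2])*d/K[0,0],(v-K[1,2])*d/K[1,1],d],-1)
    return P@T[:3,:3].T+T[:3,3]
def proj(n,X):
    m=camera_model(n);K=np.array(m["intrinsics"]);T=np.array(m["pose"])
    c=(np.atleast_2d(X)-T[:3,3])@T[:3,:3]; q=c@K.T; return q[:,:2]/q[:,2:]
def ray(n,u,v,z):
    m=camera_model(n);K=np.array(m["intrinsics"]);T=np.array(m["pose"])
    r=T[:3,:3]@np.linalg.solve(K,[u,v,1]); return T[:3,3]+r*(z-T[2,3])/r[2]
def crop(n,p,x0,y0,x1,y1,name,k):
    cv2.imwrite(f"pics/{name}.png",cv2.resize(p[y0:y1,x0:x1,::-1],None,fx=k,fy=k,interpolation=cv2.INTER_CUBIC))
E
python3 - <<'E'
from h import *
S=np.load("side0.npz");T=np.load("top0.npz")
crop("side",S["p"],395,185,465,290,"c1",5)
crop("top",T["p"],365,100,425,175,"c2",7)
crop("side",S["p"],225,95,355,215,"c3",5)
for n,D in(("side",S),("top",T)):
    C=cloud(n,D["p"],D["d"])
    if n=="side": r=(slice(185,290),slice(400,460))
    else: r=(slice(100,170),slice(370,425))
    X=C[r].reshape(-1,3); ok=(D["d"][r].ravel()>0)&(X[:,2]>.012)&(X[:,2]<.075);X=X[ok]
    h=X[(X[:,2]>.046)&(X[:,2]<.056)]
    print(n,len(X),X.min(0).round(3),X.max(0).round(3)); np.save(n+"_sc.npy",X)
    r=(slice(100,215),slice(230,350)) if n=="side" else (slice(120,215),slice(220,300))
    X=C[r].reshape(-1,3)
    print("hist z",np.histogram(X[:,2],bins=np.arange(-.01,.2,.01))[0])
E
```

```text
side 1524 [ 0.435 -0.375  0.012] [ 0.64  -0.257  0.053]
hist z [4190 2088  353  418 1441 1252  429  540  115  117  182  195  224  245
  257  266  252    0    0    0]
top 721 [ 0.497 -0.344  0.012] [ 0.639 -0.256  0.056]
hist z [1150 1095   39   85 1255 1048  844 1031   95   83   90   88   95   97
  102  111  199    2    0    0]
```

View pics/c1.png

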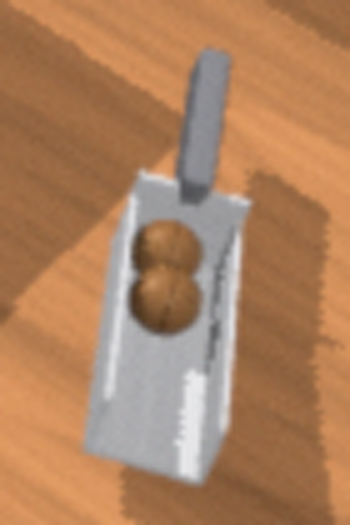

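View pics/c2.png

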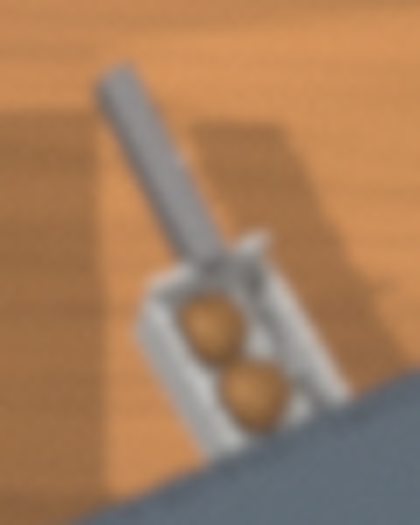

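View pics/c3.png

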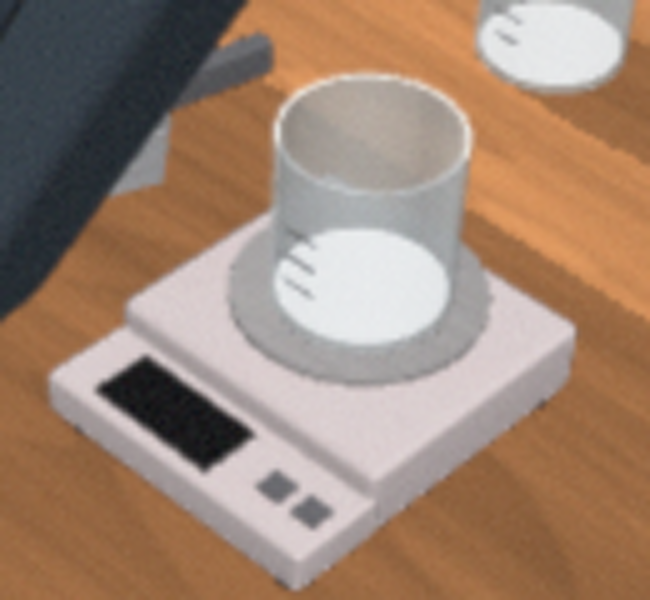

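```bash
python3 - <<'E'
from h import *
for n in("side","top"):
    X=np.load(n+"_sc.npy"); 
    # handle: x far; top face
    d=np.array([.107,.09]) 
    h=X[(X[:,2]>.046)]
    c=h[:,:2].mean(0);
    o=np.linalg.norm(h[:,:2]-np.array([.61,-.275]),axis=1)<.05
    h=h[o];c=h[:,:2].mean(0)
    u,s,v=np.linalg.svd(h[:,:2]-c);a=v[0];a=a if a[0]<0 else -a
    t=(h[:,:2]-c)@a
    print(n,len(h),c.round(4),np.degrees(np.arctan2(a[1],a[0])).round(1),t.min().round(4),t.max().round(4),h[:,2].mean().round(4))
print("outlet",ray("side",412,275.4,.021),ray("side",435.6,282,.021))
# back wall top edge corners z? 
print("beaker rim side",ray("side",299.2,121.6,.157))
S=np.load("side0.npz");T=np.load("top0.npz")
for n,D,r in(("side",S,(slice(105,140),slice(275,325))),("top",T,(slice(120,165),slice(230,290)))):
    X=cloud(n,D["p"],D["d"])[r].reshape(-1,3)
    X=X[(X[:,2]>.150)&(X[:,2]<.162)]
    q=cv2.fitEllipse((X[:,:2]*1000).astype(np.float32)); print(n,len(X),q,X[:,2].max())
    A=np.c_[2*X[:,:2],np.ones(len(X))];s=np.linalg.lstsq(A,(X[:,:2]**2).sum(1),rcond=None)[0];print(s[:2],np.sqrt(s[2]+s[:2]@s[:2]))
crop("top",T["p"],215,115,305,215,"c4",6)
C=cloud("top",T["p"],T["d"])
for (u,v) in((180,160),(186,120),(222,60),(200,219),(322,45)): print(u,v,C[v,u].round(3))
E
```

```text
side 176 [ 0.5993 -0.2803] -154.4 -0.0438 0.0376 0.05
top 165 [ 0.6019 -0.2784] -153.8 -0.0421 0.0408 0.0505
outlet [ 0.43354018 -0.33621152  0.021     ] [ 0.45442715 -0.37757656  0.021     ]
beaker rim side [0.49670783 0.04522415 0.157     ]
side 252 ((497.9019470214844, 46.02183532714844), (86.16661071777344, 87.25259399414062), 105.37193298339844) 0.15856624957583787
[0.49790141 0.04602773] 0.043308120701783234
top 201 ((500.2361145019531, 47.85517120361328), (86.53662872314453, 86.68347930908203), 142.85333251953125) 0.1608788683436031
[0.50023618 0.04785647] 0.04325402968308245
180 160 [0.499 0.263 0.006]
186 120 [0.593 0.244 0.054]
222 60 [0.752 0.156 0.077]
200 219 [0.336 0.193 0.046]
322 45 [ 0.849 -0.109 -0.   ]
```

View pics/c4.png

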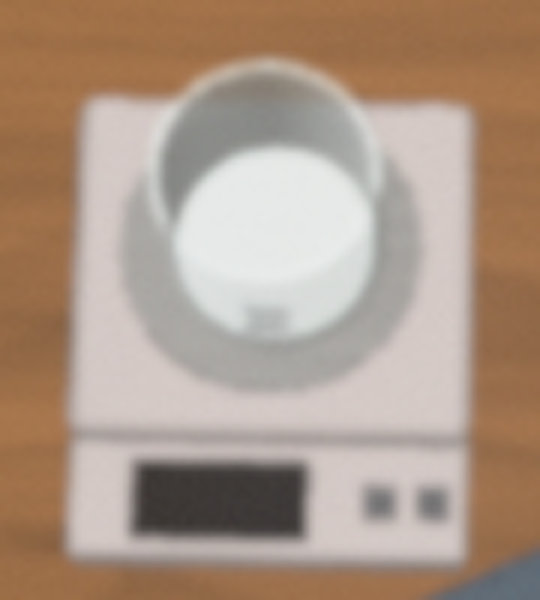

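```bash
cat >> h.py <<'E'
from scipy.spatial.transform import Rotation as Ro
def yawR(scoop_yaw,pitch=0):
    # tool frame with scoop forward=-tool x ; pitch nose-down
    a=np.radians(scoop_yaw); f=np.array([np.cos(a),np.sin(a),0]); z=np.array([0,0,1.])
    p=np.radians(pitch); F=f*np.cos(p)-z*np.sin(p); Z=f*np.sin(p)+z*np.cos(p)
    return np.c_[-F,np.cross(-Z,-F),-Z]
def plan(p,R):
    s=read_state();p0=np.array(s["position"]);R0=np.array(s["tcp_rot"])
    print("pos",p0.round(4),"t",round(s["time_s"],2),"open",round(s["opening"],3),"F",np.round(s["force"],1),"q",np.round(s["joint_positions"],1))
    print("trans units",(R0.T@(p-p0)/.025).round(2)," rot units",(Ro.from_matrix(R0.T@R).as_rotvec(degrees=True)/6).round(3))
E
python3 - <<'E'
from h import *
R=yawR(-154.2); print(R.round(3))
plan(np.array([.6024,-.2784,.11]),R)
E
```

```text
[[ 0.9    0.435 -0.   ]
 [ 0.435 -0.9   -0.   ]
 [-0.     0.    -1.   ]]
pos [ 0.2188 -0.5847  0.2005] t 0.1 open 0.999 F [-0.4 -0.5  0.2] q [-79.7  30.3  82.1  -0.   67.7 -10.2]
trans units [18.66 -6.1   3.64]  rot units [-0.018 -0.004 -0.883]
```

Emit:
arm_command([
  {"translation": [0.4,-0.13,0.1],"dr": [0,0,0],"jaw": 0},
  {"translation": [0.8,-0.26,0.15],"dr": [0,0,0],"jaw": 0},
  {"translation": [0.8,-0.26,0.15],"dr": [0,0,0],"jaw": 0},
  {"translation": [0.8,-0.26,0.15],"dr": [0,0,0],"jaw": 0},
  {"translation": [0.8,-0.26,0.15],"dr": [0,0,0],"jaw": 0},
  {"translation": [0.8,-0.26,0.15],"dr": [0,0,0],"jaw": 0},
  {"translation": [0.8,-0.26,0.15],"dr": [0,0,0],"jaw": 0},
  {"translation": [0.8,-0.26,0.15],"dr": [0,0,0],"jaw": 0},
  {"translation": [0.8,-0.26,0.15],"dr": [0,0,0],"jaw": 0},
  {"translation": [0.8,-0.26,0.15],"dr": [0,0,0],"jaw": 0},
  {"translation": [0.8,-0.26,0.15],"dr": [0,0,0],"jaw": 0},
  {"translation": [0.8,-0.26,0.15],"dr": [0,0,0],"jaw": 0},
])

```text
time_s: 1.1
position: [0.4091, -0.433, 0.157]
tcp_rot: [[0.937, 0.35, -0.0], [0.35, -0.937, 0.001], [0.0, -0.001, -1.0]]
force: [-0.3, -0.2, 0.4]
opening: 1.001
```

Emit:
arm_command([
  {"translation": [0.8,-0.26,0.15],"dr": [0,0,0],"jaw": 0},
  {"translation": [0.8,-0.26,0.15],"dr": [0,0,0],"jaw": 0},
  {"translation": [0.8,-0.26,0.15],"dr": [0,0,0],"jaw": 0},
  {"translation": [0.8,-0.26,0.15],"dr": [0,0,0],"jaw": 0},
  {"translation": [0.8,-0.26,0.15],"dr": [0,0,0],"jaw": 0},
  {"translation": [0.8,-0.26,0.15],"dr": [0,0,0],"jaw": 0},
  {"translation": [0.8,-0.26,0.15],"dr": [0,0,0],"jaw": 0},
  {"translation": [0.8,-0.26,0.15],"dr": [0,0,0],"jaw": 0},
  {"translation": [0.8,-0.26,0.15],"dr": [0,0,0],"jaw": 0},
  {"translation": [0.8,-0.26,0.15],"dr": [0,0,0],"jaw": 0},
  {"translation": [0.8,-0.26,0.15],"dr": [0,0,-0.88],"jaw": 0},
  {"translation": [0,0,0],"dr": [0,0,0],"jaw": 0},
])

```text
time_s: 2.1
position: [0.5914, -0.2867, 0.1151]
tcp_rot: [[0.898, 0.44, 0.0], [0.44, -0.898, 0.002], [0.001, -0.002, -1.0]]
force: [-0.3, 0.2, -0.2]
opening: 1.002
```

```bash
python3 - <<'E'
from h import *
plan(np.array([.6024,-.2784,.029]),yawR(-154.2))
p,d=capture("side"); cv2.imwrite("pics/side1.png",p[:,:,::-1])
p,d=capture("top"); cv2.imwrite("pics/top1.png",p[:,:,::-1]);np.savez("top1.npz",p=p,d=d)
E
```

```text
pos [ 0.5914 -0.2867  0.1151] t 2.1 open 1.002 F [-0.3  0.2 -0.2] q [-35.6  38.4  81.4   0.1  60.3  28.2]
trans units [ 0.54 -0.1   3.44]  rot units [-0.02  -0.011  0.055]
```

View pics/side1.png

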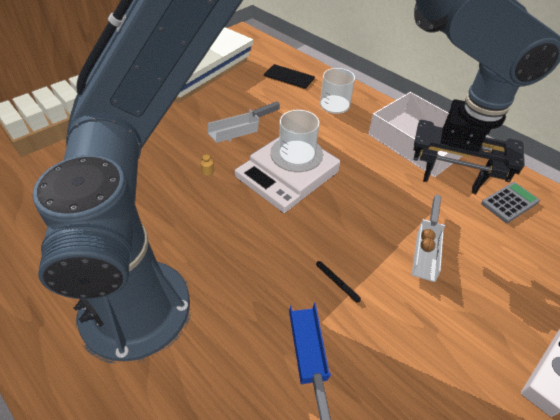

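View pics/top1.png

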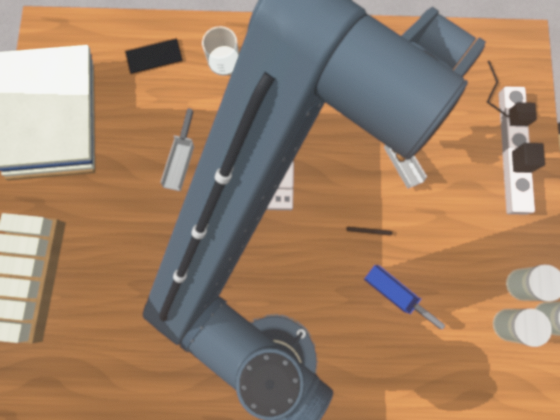

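Side view: the gripper is above the handle with the jaws across it, and both walnuts sit at (429,240). I'll descend now.

Emit:
arm_command([
  {"translation": [0.54,-0.1,0],"dr": [0,0,0.05],"jaw": 0},
  {"translation": [0,0,0.6],"dr": [0,0,0],"jaw": 0},
  {"translation": [0,0,0.6],"dr": [0,0,0],"jaw": 0},
  {"translation": [0,0,0.6],"dr": [0,0,0],"jaw": 0},
  {"translation": [0,0,0.6],"dr": [0,0,0],"jaw": 0},
  {"translation": [0,0,0.5],"dr": [0,0,0],"jaw": 0},
  {"translation": [0,0,0.3],"dr": [0,0,0],"jaw": 0},
  {"translation": [0,0,0.2],"dr": [0,0,0],"jaw": 0},
  {"translation": [0,0,0],"dr": [0,0,0],"jaw": 0},
  {"translation": [0,0,0],"dr": [0,0,0],"jaw": 0},
])

```text
time_s: 3.03
position: [0.6003, -0.283, 0.0316]
tcp_rot: [[0.903, 0.43, 0.0], [0.43, -0.903, -0.0], [0.0, 0.0, -1.0]]
force: [0.2, -0.7, 0.6]
opening: 1.005
```

```bash
python3 - <<'E'
from h import *
plan(np.array([.6024,-.2784,.029]),yawR(-154.2))
p,d=capture("side"); crop("side",p,380,100,540,300,"c5",3)
E
```

```text
pos [ 0.6003 -0.283   0.0316] t 3.03 open 1.005 F [ 0.2 -0.7  0.6] q [-34.9  45.1  83.   -0.   51.9  29.7]
trans units [ 0.15 -0.13  0.1 ]  rot units [ 0.003 -0.002 -0.058]
```

View pics/c5.png

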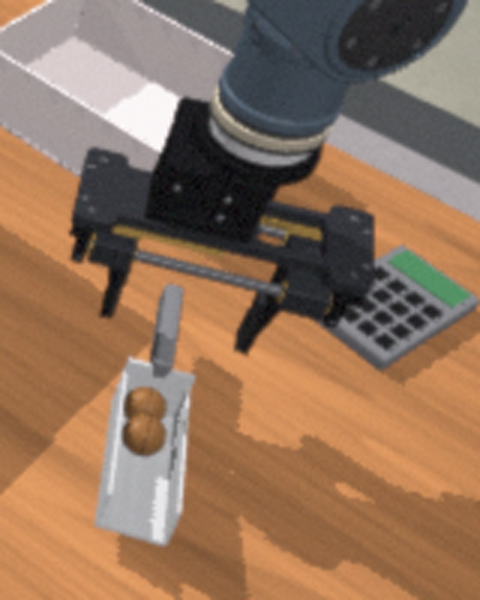

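Emit:
arm_command([
  {"translation": [0.15,-0.13,0.1],"dr": [0,0,-0.05],"jaw": 0},
  {"translation": [0,0,0],"dr": [0,0,0],"jaw": 0},
  {"translation": [0,0,0],"dr": [0,0,0],"jaw": 0},
])

```text
time_s: 3.33
position: [0.6026, -0.2777, 0.0292]
tcp_rot: [[0.9, 0.436, 0.0], [0.436, -0.9, -0.0], [0.0, 0.0, -1.0]]
force: [-0.8, -0.1, -0.2]
opening: 1.0
```

```bash
python3 - <<'E'
from h import *
plan(np.array([.6024,-.2784,.029]),yawR(-154.2))
print(proj("side",[[.6024,-.2784,.021],[.6024,-.2784,.04]]))
E
```

```text
pos [ 0.6026 -0.2777  0.0292] t 3.33 open 1.0 F [-0.8 -0.1 -0.2] q [-34.4  45.2  83.1   0.   51.6  29.8]
trans units [-0.02  0.02  0.01]  rot units [ 0.004 -0.003  0.004]
[[432.09000722 215.24800965]
 [434.59634632 209.71476134]]
```

Close the jaws.

Emit:
arm_command([
  {"translation": [0,0,0],"dr": [0,0,0],"jaw": 1},
  {"translation": [0,0,0],"dr": [0,0,0],"jaw": 1},
  {"translation": [0,0,0],"dr": [0,0,0],"jaw": 1},
  {"translation": [0,0,0],"dr": [0,0,0],"jaw": 1},
  {"translation": [0,0,0],"dr": [0,0,0],"jaw": 1},
  {"translation": [0,0,0],"dr": [0,0,0],"jaw": 1},
  {"translation": [0,0,0],"dr": [0,0,0],"jaw": 1},
  {"translation": [0,0,0],"dr": [0,0,0],"jaw": 1},
  {"translation": [0,0,0],"dr": [0,0,0],"jaw": 1},
  {"translation": [0,0,0],"dr": [0,0,0],"jaw": 1},
])

```text
time_s: 4.17
position: [0.6023, -0.2782, 0.0289]
tcp_rot: [[0.9, 0.435, 0.0], [0.435, -0.9, -0.0], [0.0, 0.0, -1.0]]
force: [0.1, 0.7, 0.5]
opening: 0.327
```

```bash
python3 - <<'E'
from h import *
plan(np.array([.6024,-.2784,.22]),yawR(-154.2))
p,d=capture("side"); crop("side",p,380,100,540,300,"c6",3)
E
```

```text
pos [ 0.6023 -0.2782  0.0289] t 4.17 open 0.327 F [0.1 0.7 0.5] q [-34.4  45.3  83.1  -0.   51.6  29.8]
trans units [ 0.    0.01 -7.65]  rot units [ 0.    -0.    -0.004]
```

View pics/c6.png

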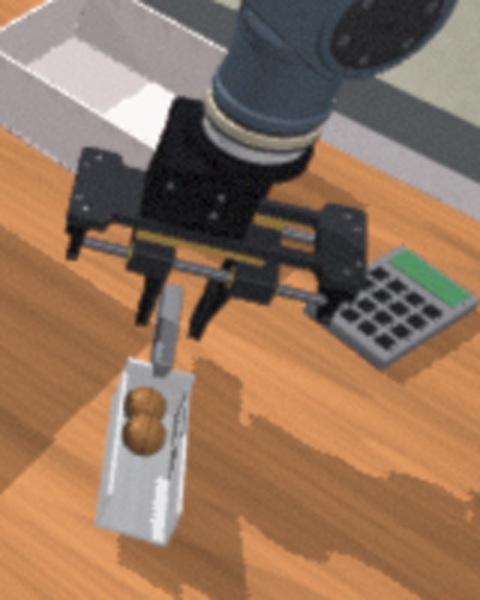

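The jaws are still closing evenly, with the handle between the fingers.

Emit:
arm_command([
  {"translation": [0,0,0],"dr": [0,0,0],"jaw": 1},
  {"translation": [0,0,0],"dr": [0,0,0],"jaw": 1},
  {"translation": [0,0,0],"dr": [0,0,0],"jaw": 1},
  {"translation": [0,0,0],"dr": [0,0,0],"jaw": 1},
  {"translation": [0,0,0],"dr": [0,0,0],"jaw": 1},
  {"translation": [0,0,0],"dr": [0,0,0],"jaw": 1},
  {"translation": [0,0,0],"dr": [0,0,0],"jaw": 1},
  {"translation": [0,0,0],"dr": [0,0,0],"jaw": 1},
])

```text
time_s: 4.88
position: [0.6023, -0.2782, 0.0289]
tcp_rot: [[0.9, 0.435, 0.0], [0.435, -0.9, -0.0], [0.0, 0.0, -1.0]]
force: [0.3, 0.1, 0.1]
opening: 0.134
```

Emit:
arm_command([
  {"translation": [0,0,-0.2],"dr": [0,0,0],"jaw": 1},
  {"translation": [0,0,-0.4],"dr": [0,0,0],"jaw": 1},
  {"translation": [0,0,-0.5],"dr": [0,0,0],"jaw": 1},
  {"translation": [0,0,-0.5],"dr": [0,0,0],"jaw": 1},
  {"translation": [0,0,-0.4],"dr": [0,0,0],"jaw": 1},
  {"translation": [0,0,-0.2],"dr": [0,0,0],"jaw": 1},
  {"translation": [0,0,0],"dr": [0,0,0],"jaw": 1},
  {"translation": [0,0,0],"dr": [0,0,0],"jaw": 1},
])

```text
time_s: 5.55
position: [0.6025, -0.2783, 0.0848]
tcp_rot: [[0.9, 0.435, 0.001], [0.435, -0.9, -0.001], [0.001, 0.001, -1.0]]
force: [-0.7, 0.9, -0.7]
opening: 0.008
```

```bash
python3 - <<'E'
from h import *
plan(np.array([.6024,-.2784,.22]),yawR(-154.2))
p,d=capture("side"); np.savez("s7.npz",p=p,d=d);crop("side",p,360,60,520,260,"c7",3)
E
```

```text
pos [ 0.6025 -0.2783  0.0848] t 5.55 open 0.008 F [-0.7  0.9 -0.7] q [-34.4  40.9  81.6  -0.   57.4  29.8]
trans units [-0.    0.01 -5.41]  rot units [ 0.011 -0.006 -0.003]
```

View pics/c7.png

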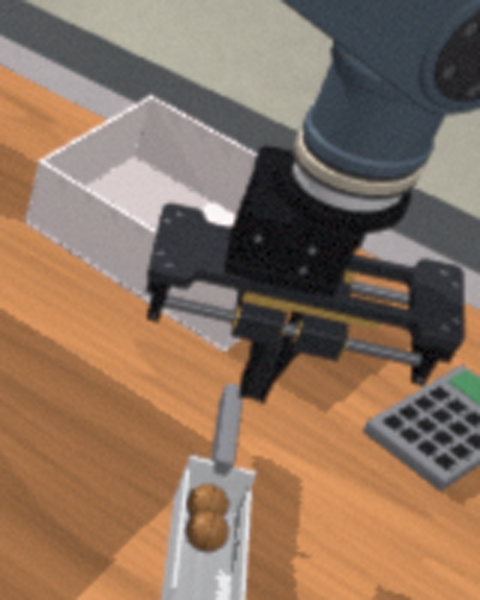

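The jaws closed to 0.008, so they missed the handle. I'll check where the scoop and the fingers are.

```bash
python3 - <<'E'
from h import *
D=np.load("s7.npz"); C=cloud("side",D["p"],D["d"])
S0=cloud("side",None,np.load("side0.npz")["d"])
for nm,c in(("then",S0),("now",C)):
    X=c[180:300,395:465].reshape(-1,3)
    for lo,hi in((.03,.046),(.046,.056),(.056,.08)):
        h=X[(X[:,2]>lo)&(X[:,2]<hi)]; print(nm,lo,len(h),h[:,:2].mean(0).round(4) if len(h) else"")
    for u,v in((437,200),(436,210),(434,215),(437,192)): print(nm,u,v,c[v,u].round(3))
p=D["p"].copy(); q=proj("side",[[.6025,-.2783,.0848],[.6025,-.2783,.0768],[.6024,-.2784,.0]]); print(q)
cv2.imwrite("pics/s7.png",p[:,:,::-1])
crop("side",p,400,130,480,290,"c7b",5)
p,d=capture("top");cv2.imwrite("pics/t7.png",p[:,:,::-1])
E
```

```text
then 0.03 516 [ 0.5294 -0.3138]
then 0.046 224 [ 0.5738 -0.2928]
then 0.056 0 
then 437 200 [ 0.621 -0.269  0.05 ]
then 436 210 [ 0.593 -0.284  0.051]
then 434 215 [ 0.576 -0.289  0.052]
then 437 192 [ 0.699 -0.24  -0.002]
now 0.03 506 [ 0.5493 -0.3031]
now 0.046 213 [ 0.5923 -0.2826]
now 0.056 0 
now 437 200 [ 0.621 -0.269  0.051]
now 436 210 [ 0.594 -0.284  0.05 ]
now 434 215 [ 0.584 -0.287  0.044]
now 437 192 [ 0.644 -0.256  0.05 ]
[[440.79290331 195.94991653]
 [439.65101133 198.47141466]
 [429.40330225 221.17945192]]
```

View pics/c7b.png

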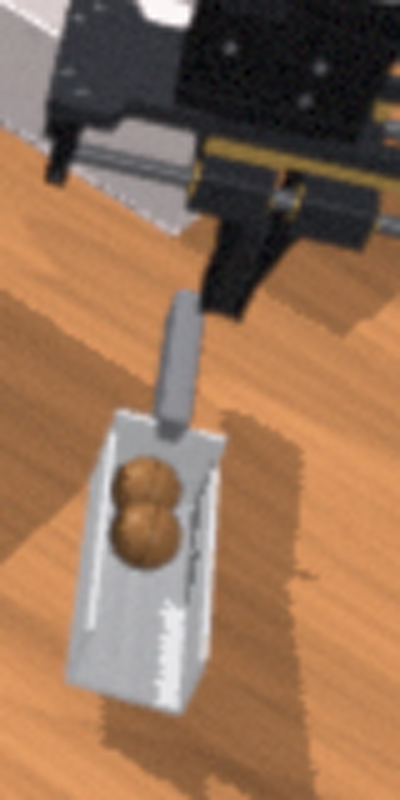

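```bash
python3 - <<'E'
from h import *
D=np.load("s7.npz"); C=cloud("side",D["p"],D["d"])
for v in range(176,196,2): print(v,[tuple(C[v,u].round(3)) for u in(443,446,449)])
p,d=capture("top");C=cloud("top",p,d)
E
```

```text
176 [(np.float64(0.584), np.float64(-0.271), np.float64(0.152)), (np.float64(0.588), np.float64(-0.275), np.float64(0.152)), (np.float64(0.592), np.float64(-0.28), np.float64(0.153))]
178 [(np.float64(0.587), np.float64(-0.272), np.float64(0.145)), (np.float64(0.588), np.float64(-0.277), np.float64(0.148)), (np.float64(0.592), np.float64(-0.281), np.float64(0.149))]
180 [(np.float64(0.587), np.float64(-0.273), np.float64(0.141)), (np.float64(0.589), np.float64(-0.278), np.float64(0.143)), (np.float64(0.596), np.float64(-0.282), np.float64(0.14))]
182 [(np.float64(0.586), np.float64(-0.275), np.float64(0.136)), (np.float64(0.59), np.float64(-0.28), np.float64(0.137)), (np.float64(0.594), np.float64(-0.284), np.float64(0.137))]
184 [(np.float64(0.591), np.float64(-0.276), np.float64(0.128)), (np.float64(0.594), np.float64(-0.28), np.float64(0.129)), (np.float64(0.593), np.float64(-0.286), np.float64(0.134))]
186 [(np.float64(0.589), np.float64(-0.278), np.float64(0.125)), (np.float64(0.593), np.float64(-0.282), np.float64(0.125)), (np.float64(0.595), np.float64(-0.287), np.float64(0.128))]
188 [(np.float64(0.591), np.float64(-0.279), np.float64(0.118)), (np.float64(0.594), np.float64(-0.283), np.float64(0.119)), (np.float64(0.595), np.float64(-0.289), np.float64(0.123))]
190 [(np.float64(0.594), np.float64(-0.28), np.float64(0.111)), (np.float64(0.593), np.float64(-0.285), np.float64(0.115)), (np.float64(0.594), np.float64(-0.291), np.float64(0.119))]
192 [(np.float64(0.594), np.float64(-0.281), np.float64(0.106)), (np.float64(0.596), np.float64(-0.286), np.float64(0.108)), (np.float64(0.72), np.float64(-0.261), np.float64(-0.002))]
194 [(np.float64(0.701), np.float64(-0.255), np.float64(0.0)), (np.float64(0.709), np.float64(-0.259), np.float64(-0.002)), (np.float64(0.714), np.float64(-0.264), np.float64(-0.002))]
```

View pics/t7.png

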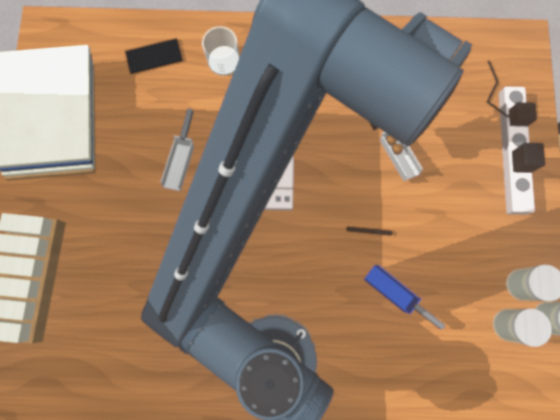

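```bash
python3 - <<'E'
from h import *
s=read_state();p0=np.array(s["position"]);R0=np.array(s["tcp_rot"]);print(p0,s["opening"])
p,d=capture("side");C=cloud("side",p,d)
L=(C-p0)@R0*1000
m=(d>0)&(np.abs(L[...,0])<60)&(np.abs(L[...,1])<110)&(L[...,2]<30)&(L[...,2]>-100)
X=L[m]
for z in range(-100,30,8):
    q=X[(X[:,2]>=z)&(X[:,2]<z+8)]
    if len(q)>3: print(z,len(q),"x",np.percentile(q[:,0],[2,50,98]).round(0),"y",np.percentile(q[:,1],[2,50,98]).round(0))
crop("side",p,420,120,500,220,"c8",8)
s=np.load("side0.npz")
C=cloud("side",None,s["d"]);p0=np.array([.2188,-.5847,.2005]);R0=np.array([[0.937,0.35,0],[0.35,-0.937,.002],[0,-0.002,-1.0]])
L=(C-p0)@R0*1000
X=L[(s["d"]>0)&(np.abs(L[...,0])<60)&(np.abs(L[...,1])<110)&(L[...,2]<30)&(L[...,2]>-100)]
print("start")
for z in range(-100,30,8):
    q=X[(X[:,2]>=z)&(X[:,2]<z+8)]
    if len(q)>3: print(z,len(q),"x",np.percentile(q[:,0],[2,50,98]).round(0),"y",np.percentile(q[:,1],[2,50,98]).round(0))
E
```

```text
[ 0.60174816 -0.27782367  0.08323633] 0.006636521490679928
-100 101 x [-40. -38.  -2.] y [-87.   6.  85.]
-92 14 x [-37.  -2.   7.] y [-61.  43.  81.]
-84 9 x [-14. -12.   5.] y [5. 6. 9.]
-76 35 x [-14. -11.  -1.] y [-14.   3.  14.]
-68 48 x [-14. -11.  -7.] y [-12.   1.  13.]
-60 35 x [-14. -11.  -9.] y [-13.   0.  11.]
-52 35 x [-14. -11.  -6.] y [-11.   0.   9.]
-44 27 x [-13. -11.  -4.] y [-9.  0.  8.]
-36 31 x [-14. -11.   4.] y [-9. -1.  8.]
-28 30 x [-13. -11.   7.] y [-9. -1.  8.]
start
-100 146 x [-39. -38.  27.] y [-88. -81. -50.]
-92 20 x [-35.  -7.  33.] y [-87. -87. -84.]
-44 9 x [-13. -12. -11.] y [-53. -50. -46.]
-36 34 x [-13. -11.  -8.] y [-53. -50. -44.]
-28 31 x [-12. -11.  -6.] y [-53. -51. -44.]
```

View pics/c8.png

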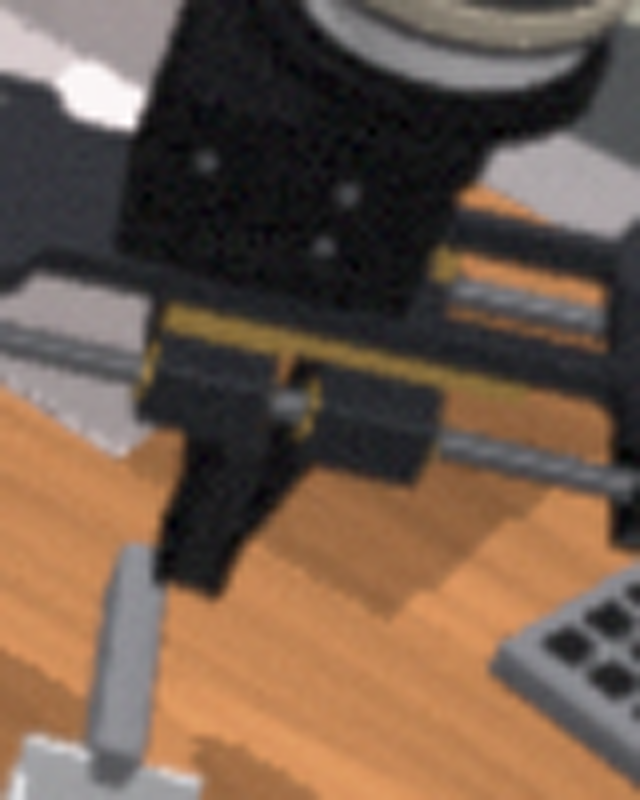

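Depth shows the real fingertips about 28 mm behind where the reported TCP puts them, in both the start picture and now. Laterally they agree. So the fingers only nipped the top edge of the handle and dragged the scoop about 20 mm. Next I'll open, re-measure and go 28 mm deeper.

Emit:
arm_command([
  {"translation": [0,0,-0.6],"dr": [0,0,0],"jaw": 0},
  {"translation": [0.5,0,-0.6],"dr": [0,0,0],"jaw": 0},
  {"translation": [0.5,0,0],"dr": [0,0,0],"jaw": 0},
  {"translation": [0,0,0],"dr": [0,0,0],"jaw": 0},
  {"translation": [0,0,0],"dr": [0,0,0],"jaw": 0},
  {"translation": [0,0,0],"dr": [0,0,0],"jaw": 0},
  {"translation": [0,0,0],"dr": [0,0,0],"jaw": 0},
  {"translation": [0,0,0],"dr": [0,0,0],"jaw": 0},
])

```text
time_s: 6.42
position: [0.6239, -0.2671, 0.1129]
tcp_rot: [[0.901, 0.435, -0.002], [0.435, -0.901, 0.001], [-0.001, -0.002, -1.0]]
force: [0.1, 0.1, 0.7]
opening: 0.526
```

```bash
python3 - <<'E'
from h import *
s=read_state();print(s["position"],s["opening"])
p,d=capture("side");C=cloud("side",p,d);np.savez("s9.npz",p=p,d=d)
X=C[175:300,395:465].reshape(-1,3)
h=X[(X[:,2]>.0465)&(X[:,2]<.056)]
h=h[np.linalg.norm(h[:,:2]-[.62,-.269],axis=1)<.05]
c=h[:,:2].mean(0);u,sv,v=np.linalg.svd(h[:,:2]-c);a=v[0]*np.sign(-v[0][0]);t=(h[:,:2]-c)@a
print(len(h),c,np.degrees(np.arctan2(a[1],a[0])),t.min(),t.max())
crop("side",p,390,110,490,290,"c9",4)
E
```

```text
[ 0.62387154 -0.26713099  0.11287526] 0.5262161205736032
179 [ 0.61632657 -0.27052777] -153.16521933452822 -0.044407648396756184 0.040398887543514735
```

View pics/c9.png

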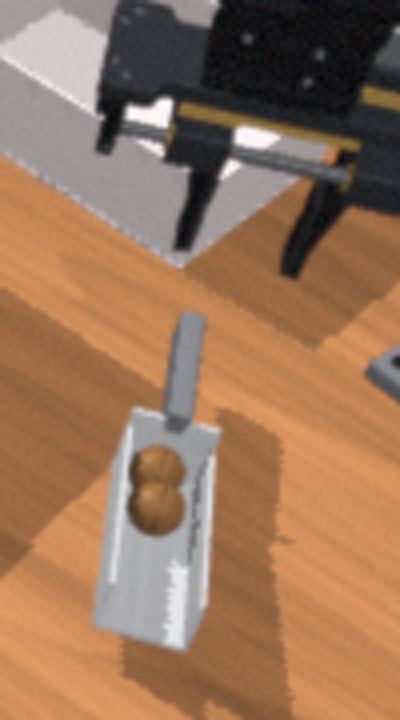

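```bash
python3 - <<'E'
from h import *
C=cloud("side",None,np.load("side0.npz")["d"])
print("tray near corner base",ray("side",435,176,0)); 
X=C[90:175,365:480].reshape(-1,3);X=X[(X[:,2]>.02)&(X[:,2]<.15)];print("tray zmax",np.percentile(X[:,2],99),X.min(0).round(3))
plan(np.array([.619,-.2688,.06]),yawR(-153.3))
E
```

```text
tray near corner base [ 0.74213681 -0.2077582   0.        ]
tray zmax 0.07067953372570318 [ 0.733 -0.22   0.02 ]
pos [ 0.624  -0.2673  0.1131] t 6.47 open 0.576 F [ 0.1 -0.1 -0.1] q [-32.6  40.   78.   -0.   62.1  31.7]
trans units [-0.21 -0.03  2.12]  rot units [-0.012  0.008 -0.157]
```

Emit:
arm_command([
  {"translation": [-0.21,-0.03,0.4],"dr": [0,0,-0.15],"jaw": 0.4},
  {"translation": [0,0,0.7],"dr": [0,0,0],"jaw": 0.4},
  {"translation": [0,0,0.7],"dr": [0,0,0],"jaw": 0.4},
  {"translation": [0,0,0.3],"dr": [0,0,0],"jaw": 0.4},
  {"translation": [0,0,0],"dr": [0,0,0],"jaw": 0.4},
  {"translation": [0,0,0],"dr": [0,0,0],"jaw": 0.4},
])

```text
time_s: 6.97
position: [0.6195, -0.2689, 0.0611]
tcp_rot: [[0.894, 0.449, -0.001], [0.449, -0.894, 0.0], [-0.0, -0.001, -1.0]]
force: [0.5, 0.6, 0.1]
opening: 0.602
```

```bash
python3 - <<'E'
from h import *
plan(np.array([.619,-.2688,.002]),yawR(-153.3))
p,d=capture("side");crop("side",p,390,110,490,290,"c10",4)
E
```

```text
pos [ 0.6195 -0.2689  0.0611] t 6.97 open 0.602 F [0.5 0.6 0.1] q [-32.9  43.5  80.4   0.   56.2  30.4]
trans units [-0.02 -0.01  2.36]  rot units [-0.007  0.004 -0.006]
```

View pics/c10.png

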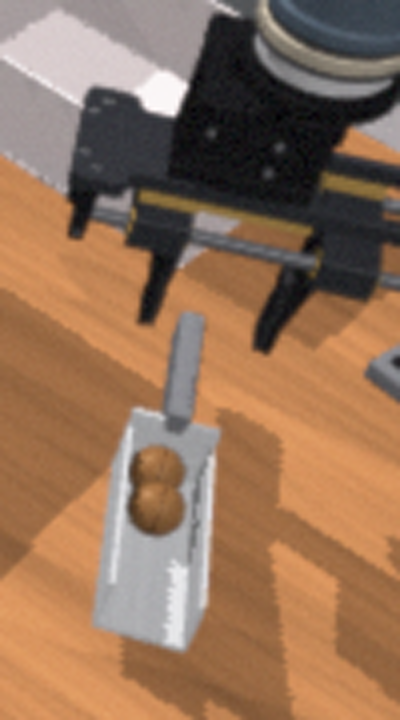

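Emit:
arm_command([
  {"translation": [0,0,0.4],"dr": [0,0,0],"jaw": 0.4},
  {"translation": [0,0,0.5],"dr": [0,0,0],"jaw": 0.4},
  {"translation": [0,0,0.5],"dr": [0,0,0],"jaw": 0.4},
  {"translation": [0,0,0.5],"dr": [0,0,0],"jaw": 0.4},
  {"translation": [0,0,0.3],"dr": [0,0,0],"jaw": 0.4},
  {"translation": [0,0,0.15],"dr": [0,0,0],"jaw": 0.4},
  {"translation": [0,0,0],"dr": [0,0,0],"jaw": 0.4},
  {"translation": [0,0,0],"dr": [0,0,0],"jaw": 0.4},
])

```text
time_s: 7.68
position: [0.6197, -0.2689, 0.0022]
tcp_rot: [[0.894, 0.449, -0.0], [0.449, -0.894, 0.0], [-0.0, -0.0, -1.0]]
force: [0.1, 0.2, 1.1]
opening: 0.599
```

```bash
python3 - <<'E'
from h import *
plan(np.array([.619,-.2688,.002]),yawR(-153.3))
p,d=capture("side");crop("side",p,390,110,490,290,"c11",4)
C=cloud("side",p,d);s=read_state();L=(C-np.array(s["position"]))@np.array(s["tcp_rot"])*1000
X=L[(d>0)&(np.abs(L[...,0])<25)&(np.abs(L[...,1])<60)&(np.abs(L[...,1])>12)&(L[...,2]<0)&(L[...,2]>-60)]
for z in range(-48,0,4):
    q=X[(X[:,2]>=z)&(X[:,2]<z+4)]
    if len(q): print(z,len(q),q[:,1].min().round(),q[:,1].max().round())
E
```

```text
pos [ 0.6197 -0.2689  0.0022] t 7.68 open 0.599 F [0.1 0.2 1.1] q [-32.9  48.1  81.5   0.   50.4  30.4]
trans units [-0.02 -0.02  0.01]  rot units [-0.003  0.002 -0.003]
-48 17 -35.0 36.0
-44 15 -34.0 34.0
-40 13 -35.0 33.0
-36 17 -35.0 35.0
-32 14 -35.0 31.0
-28 18 -36.0 34.0
-24 9 -35.0 32.0
-20 1 -35.0 -35.0
-4 11 -47.0 59.0
```

View pics/c11.png

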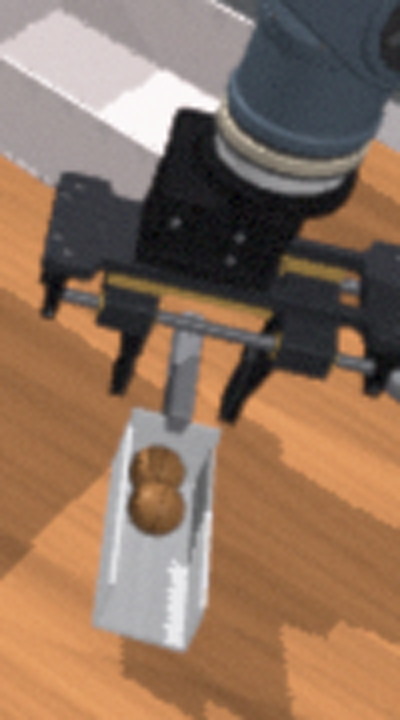

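The fingertips are now about 20 mm above the table on either side of the handle, which is correct. Closing.

Emit:
arm_command([
  {"translation": [0,0,0],"dr": [0,0,0],"jaw": 1},
  {"translation": [0,0,0],"dr": [0,0,0],"jaw": 1},
  {"translation": [0,0,0],"dr": [0,0,0],"jaw": 1},
  {"translation": [0,0,0],"dr": [0,0,0],"jaw": 1},
  {"translation": [0,0,0],"dr": [0,0,0],"jaw": 1},
  {"translation": [0,0,0],"dr": [0,0,0],"jaw": 1},
  {"translation": [0,0,0],"dr": [0,0,0],"jaw": 1},
  {"translation": [0,0,0],"dr": [0,0,0],"jaw": 1},
  {"translation": [0,0,0],"dr": [0,0,0],"jaw": 1},
  {"translation": [0,0,0],"dr": [0,0,0],"jaw": 1},
  {"translation": [0,0,0],"dr": [0,0,0],"jaw": 1},
  {"translation": [0,0,0],"dr": [0,0,0],"jaw": 1},
])

```text
time_s: 8.73
position: [0.6197, -0.2689, 0.0027]
tcp_rot: [[0.894, 0.449, 0.0], [0.449, -0.894, 0.0], [0.0, 0.0, -1.0]]
force: [0.1, 0.2, 0.5]
opening: 0.155
```

Opening of 0.155 is 13.5 mm, so the handle is held. Lifting gently.

Emit:
arm_command([
  {"translation": [0,0,0],"dr": [0,0,0],"jaw": 1},
  {"translation": [0,0,0],"dr": [0,0,0],"jaw": 1},
  {"translation": [0,0,-0.1],"dr": [0,0,0],"jaw": 1},
  {"translation": [0,0,-0.2],"dr": [0,0,0],"jaw": 1},
  {"translation": [0,0,-0.4],"dr": [0,0,0],"jaw": 1},
  {"translation": [0,0,-0.5],"dr": [0,0,0],"jaw": 1},
  {"translation": [0,0,-0.6],"dr": [0,0,0],"jaw": 1},
  {"translation": [0,0,-0.6],"dr": [0,0,0],"jaw": 1},
  {"translation": [0,0,-0.5],"dr": [0,0,0],"jaw": 1},
  {"translation": [0,0,-0.3],"dr": [0,0,0],"jaw": 1},
  {"translation": [0,0,0],"dr": [0,0,0],"jaw": 1},
  {"translation": [0,0,0],"dr": [0,0,0],"jaw": 1},
])

```text
time_s: 9.73
position: [0.6199, -0.269, 0.0833]
tcp_rot: [[0.894, 0.449, 0.001], [0.449, -0.894, -0.001], [0.001, 0.001, -1.0]]
force: [0.1, 0.1, -2.0]
opening: 0.157
```

```bash
python3 - <<'E'
from h import *
plan(np.array([.619,-.2688,.198]),yawR(-153.3))
p,d=capture("side");crop("side",p,380,80,500,290,"c12",3);np.savez("s12.npz",p=p,d=d)
E
```

```text
pos [ 0.6199 -0.269   0.0833] t 9.73 open 0.157 F [ 0.1  0.1 -2. ] q [-32.9  41.8  79.7   0.   58.4  30.4]
trans units [-0.03 -0.02 -4.59]  rot units [ 0.009 -0.006 -0.003]
```

View pics/c12.png

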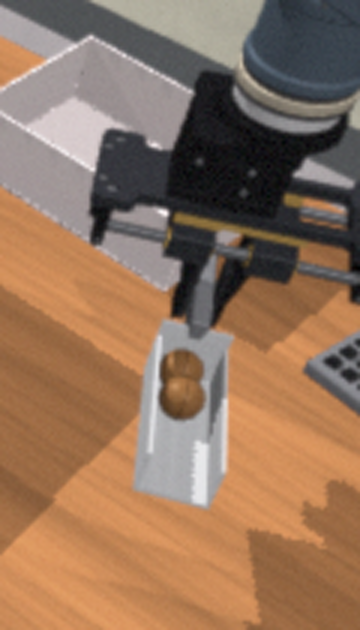

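```bash
python3 - <<'E'
from h import *
s=read_state();p0=np.array(s["position"]);R0=np.array(s["tcp_rot"])
z=p0[2]-.002+.021
for u,v in((425,242.7),(449.3,249)): print((R0.T@(ray("side",u,v,z)-p0)*1000).round(1))
D=np.load("s12.npz");C=cloud("side",None,D["d"]);L=(C-p0)@R0*1000
for u,v in((427,240),(437,243),(447,246),(440,235),(440,200)): print(u,v,L[v,u].round(1), C[v,u].round(3))
X=L[(D["d"]>0)&(np.abs(L[...,1])<30)&(L[...,0]<-40)&(L[...,0]>-190)&(L[...,2]<15)&(L[...,2]>-60)]
for x in range(-185,-40,10):
    q=X[(X[:,0]>=x)&(X[:,0]<x+10)]
    if len(q): print(x,len(q),"z",q[:,2].min().round(),q[:,2].max().round(),"y",q[:,1].min().round(),q[:,1].max().round())
E
```

```text
[-173.   -21.9  -18.9]
[-172.6   23.1  -19. ]
427 240 [-161.1  -18.   -14.3] [ 0.467 -0.325  0.097]
437 243 [-167.6   -0.5  -20.8] [ 0.469 -0.343  0.103]
447 246 [-165.5   18.9  -17.3] [ 0.48 -0.36  0.1 ]
440 235 [-139.8    5.   -14.1] [ 0.497 -0.336  0.097]
440 200 [-62.1  -6.  -31. ] [ 0.561 -0.291  0.113]
-175 130 z -52.0 -14.0 y -24.0 24.0
-165 111 z -48.0 -13.0 y -24.0 22.0
-155 110 z -47.0 -13.0 y -24.0 24.0
-145 103 z -45.0 -11.0 y -24.0 24.0
-135 110 z -44.0 -10.0 y -24.0 23.0
-125 90 z -44.0 -9.0 y -24.0 24.0
-115 100 z -42.0 -8.0 y -24.0 23.0
-105 183 z -41.0 -6.0 y -23.0 23.0
-95 140 z -39.0 -5.0 y -24.0 23.0
-85 65 z -37.0 -5.0 y -24.0 23.0
-75 94 z -37.0 0.0 y -24.0 23.0
-65 99 z -36.0 -1.0 y -23.0 23.0
-55 56 z -34.0 -0.0 y -23.0 23.0
-45 185 z -49.0 -1.0 y -23.0 23.0
```

Emit:
arm_command([
  {"translation": [0,0,-0.2],"dr": [0,0,0],"jaw": 1},
  {"translation": [0,0,-0.4],"dr": [0,0,0],"jaw": 1},
  {"translation": [0,0,-0.6],"dr": [0,0,0],"jaw": 1},
  {"translation": [0,0,-0.6],"dr": [0,0,0],"jaw": 1},
  {"translation": [0,0,-0.6],"dr": [0,0,0],"jaw": 1},
  {"translation": [0,0,-0.6],"dr": [0,0,0],"jaw": 1},
  {"translation": [0,0,-0.6],"dr": [0,0,0],"jaw": 1},
  {"translation": [0,0,-0.6],"dr": [0,0,0],"jaw": 1},
  {"translation": [0,0,-0.4],"dr": [0,0,0],"jaw": 1},
  {"translation": [0,0,-0.2],"dr": [0,0,0],"jaw": 1},
  {"translation": [0,0,0],"dr": [0,0,0],"jaw": 1},
])

```text
time_s: 10.7
position: [0.6204, -0.2693, 0.2041]
tcp_rot: [[0.894, 0.449, 0.002], [0.449, -0.894, -0.001], [0.001, 0.002, -1.0]]
force: [0.7, -0.7, -1.4]
opening: 0.162
```

```bash
python3 - <<'E'
from h import *
s=read_state();R=yawR(-153.3)
plan(np.array([.5186,.0569,.205])-R@[-.174,0,-.019],R)
E
```

```text
pos [ 0.6204 -0.2693  0.2041] t 10.7 open 0.162 F [ 0.7 -0.7 -1.4] q [-32.9  34.1  74.1   0.   71.7  30.4]
trans units [  9.18 -13.49   0.71]  rot units [ 0.021 -0.013 -0.003]
```

Emit:
arm_command([
  {"translation": [0.12,-0.18,0],"dr": [0,0,0],"jaw": 1},
  {"translation": [0.24,-0.35,0],"dr": [0,0,0],"jaw": 1},
  {"translation": [0.36,-0.53,0],"dr": [0,0,0],"jaw": 1},
  {"translation": [0.48,-0.7,0],"dr": [0,0,0],"jaw": 1},
  {"translation": [0.48,-0.7,0],"dr": [0,0,0],"jaw": 1},
  {"translation": [0.48,-0.7,0],"dr": [0,0,0],"jaw": 1},
  {"translation": [0.48,-0.7,0],"dr": [0,0,0],"jaw": 1},
  {"translation": [0.48,-0.7,0],"dr": [0,0,0],"jaw": 1},
  {"translation": [0.48,-0.7,0],"dr": [0,0,0],"jaw": 1},
  {"translation": [0.48,-0.7,0],"dr": [0,0,0],"jaw": 1},
  {"translation": [0.48,-0.7,0],"dr": [0,0,0],"jaw": 1},
])

```text
time_s: 11.62
position: [0.646, -0.0657, 0.2017]
tcp_rot: [[0.893, 0.45, -0.002], [0.45, -0.893, 0.001], [-0.001, -0.002, -1.0]]
force: [-0.2, 0.3, -0.9]
opening: 0.158
```

Emit:
arm_command([
  {"translation": [0.48,-0.7,0],"dr": [0,0,0],"jaw": 1},
  {"translation": [0.48,-0.7,0],"dr": [0,0,0],"jaw": 1},
  {"translation": [0.48,-0.7,0],"dr": [0,0,0],"jaw": 1},
  {"translation": [0.48,-0.7,0],"dr": [0,0,0],"jaw": 1},
  {"translation": [0.48,-0.7,0],"dr": [0,0,0],"jaw": 1},
  {"translation": [0.48,-0.7,0],"dr": [0,0,0],"jaw": 1},
  {"translation": [0.48,-0.7,0],"dr": [0,0,0],"jaw": 1},
  {"translation": [0.36,-0.53,0],"dr": [0,0,0],"jaw": 1},
  {"translation": [0.24,-0.35,0],"dr": [0,0,0],"jaw": 1},
  {"translation": [0.12,-0.18,0],"dr": [0,0,0],"jaw": 1},
  {"translation": [0,0,0],"dr": [0,0,0],"jaw": 1},
  {"translation": [0,0,0],"dr": [0,0,0],"jaw": 1},
])

```text
time_s: 12.62
position: [0.6709, 0.1097, 0.2024]
tcp_rot: [[0.893, 0.449, -0.0], [0.449, -0.893, -0.001], [-0.001, 0.0, -1.0]]
force: [0.1, -0.6, -1.4]
opening: 0.158
```

```bash
python3 - <<'E'
from h import *
s=read_state();R=yawR(-153.3)
plan(np.array([.5186,.0569,.205])-R@[-.174,0,-.019],R)
p,d=capture("side");cv2.imwrite("pics/s13.png",p[:,:,::-1]);np.savez("s13.npz",p=p,d=d)
p,d=capture("top");cv2.imwrite("pics/t13.png",p[:,:,::-1]);np.savez("t13.npz",p=p,d=d)
E
```

```text
pos [0.6709 0.1097 0.2024] t 12.62 open 0.158 F [ 0.1 -0.6 -1.4] q [-0.1 34.6 73.4 -0.  72.  63.2]
trans units [ 0.57 -0.85  0.66]  rot units [ 0.004  0.007 -0.002]
```

View pics/s13.png

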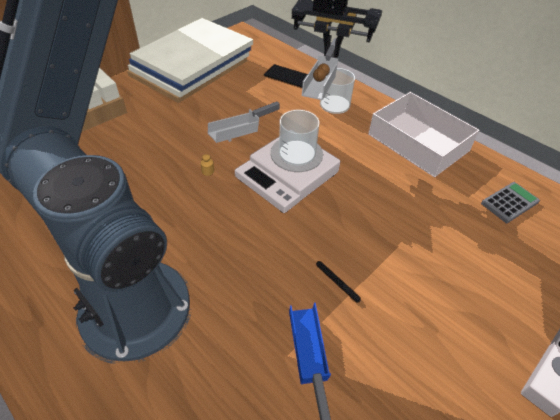

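View pics/t13.png

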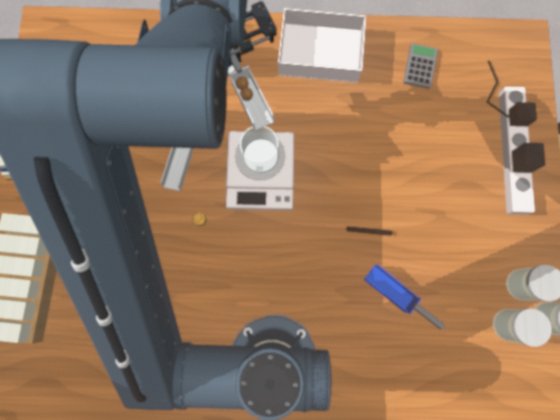

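Both walnuts are still in the trough (321,72 in side, 244,88 in top), with the lip near the beaker's back rim. Finishing the approach.

Emit:
arm_command([
  {"translation": [0.2,-0.28,0],"dr": [0,0,0],"jaw": 1},
  {"translation": [0.2,-0.29,0],"dr": [0,0,0],"jaw": 1},
  {"translation": [0.17,-0.28,0],"dr": [0,0,0],"jaw": 1},
  {"translation": [0,0,0],"dr": [0,0,0],"jaw": 1},
  {"translation": [0,0,0],"dr": [0,0,0],"jaw": 1},
])

```text
time_s: 13.13
position: [0.6742, 0.1362, 0.2026]
tcp_rot: [[0.893, 0.45, -0.0], [0.45, -0.893, -0.0], [-0.0, 0.0, -1.0]]
force: [-0.1, 0.4, -2.1]
opening: 0.159
```

```bash
python3 - <<'E'
from h import *
s=read_state();R=yawR(-153.3)
plan(np.array([.5186,.0569,.205])-R@[-.174,0,-.019],R)
p0=np.array(s["position"]);R0=np.array(s["tcp_rot"])
lip=p0+R0@[-.174,0,-.019];print("lip",lip)
p,d=capture("side");crop("side",p,260,0,380,190,"c14",4);C=cloud("side",p,d)
print("lip proj side",proj("side",lip),proj("top",lip))
p,d=capture("top");crop("top",p,210,50,310,190,"c15",4)
E
```

```text
pos [0.6742 0.1362 0.2026] t 13.13 open 0.159 F [-0.1  0.4 -2.1] q [ 2.1 35.2 72.1 -0.  72.7 65.4]
trans units [-0.02  0.04  0.66]  rot units [0.002 0.001 0.01 ]
lip [0.51879564 0.05788867 0.22158933]
lip proj side [[303.77934618  90.6961316 ]] [[252.66936157 124.85613101]]
```

View pics/c14.png

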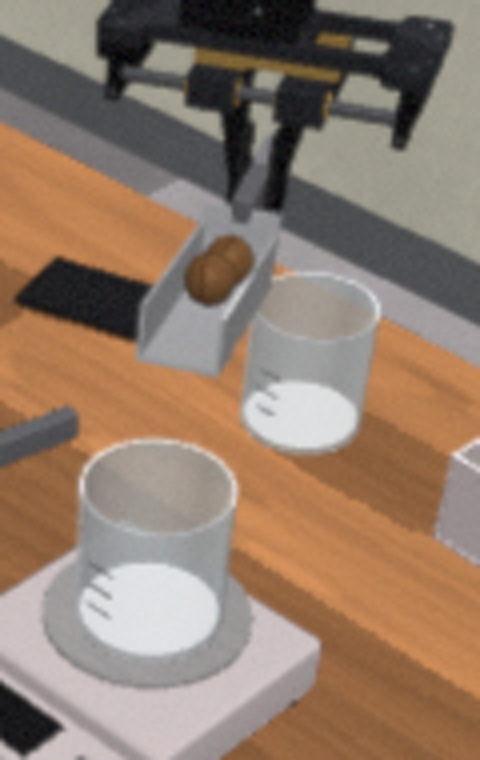

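View pics/c15.png

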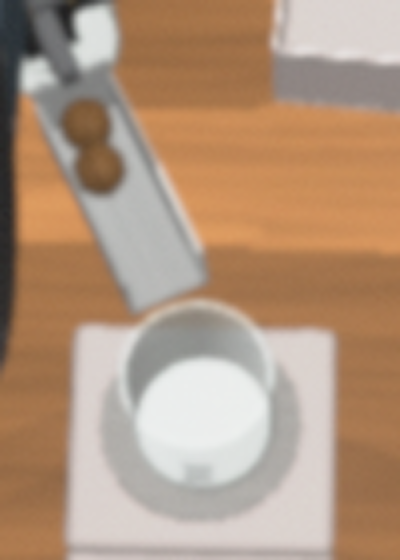

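The predicted lip (303.8,90.7) matches the picture (304,91.8), as calibrated with the tool level. To check whether the 28 mm offset lies along the tool or along world z, I'll first pitch the nose up, which is safe for the walnuts, and measure the lip again.

Emit:
arm_command([
  {"translation": [-0.03,0,0.24],"dr": [0,-0.333,0],"jaw": 1},
  {"translation": [-0.07,0,0.48],"dr": [0,-0.667,0],"jaw": 1},
  {"translation": [-0.07,0,0.48],"dr": [0,-0.667,0],"jaw": 1},
  {"translation": [-0.07,0,0.48],"dr": [0,-0.667,0],"jaw": 1},
  {"translation": [-0.03,0,0.24],"dr": [0,-0.333,0],"jaw": 1},
  {"translation": [0,0,0],"dr": [0,0,0],"jaw": 1},
  {"translation": [0,0,0],"dr": [0,0,0],"jaw": 1},
])

```text
time_s: 13.82
position: [0.6636, 0.13, 0.1548]
tcp_rot: [[0.859, 0.449, -0.247], [0.432, -0.894, -0.124], [-0.276, -0.0, -0.961]]
force: [0.1, -0.7, -1.6]
opening: 0.159
```

```bash
python3 - <<'E'
from h import *
s=read_state();p0=np.array(s["position"]);R0=np.array(s["tcp_rot"]);print(s["time_s"],p0,R0.round(3).tolist(),s["opening"])
lip=p0+R0@[-.174,0,-.019]; lw=p0+R0@[-.174,0,.009]+[0,0,.028]
for n in("side","top"): print(n,"tool-bias",lip.round(4),proj(n,lip).round(1),"world-bias",lw.round(4),proj(n,lw).round(1))
p,d=capture("side");crop("side",p,260,0,380,190,"c16",4)
p,d=capture("top");crop("top",p,210,50,310,190,"c17",4)
E
```

```text
13.8167 [0.66357451 0.12996922 0.15478751] [[0.859, 0.449, -0.247], [0.432, -0.894, -0.124], [-0.276, -0.0, -0.961]] 0.15857497105274898
side tool-bias [0.5188 0.0572 0.2211] [[304.  91.]] world-bias [0.5119 0.0538 0.2222] [[303.1  92.5]]
top tool-bias [0.5188 0.0572 0.2211] [[253.  124.9]] world-bias [0.5119 0.0538 0.2222] [[254.4 127.8]]
```

View pics/c16.png

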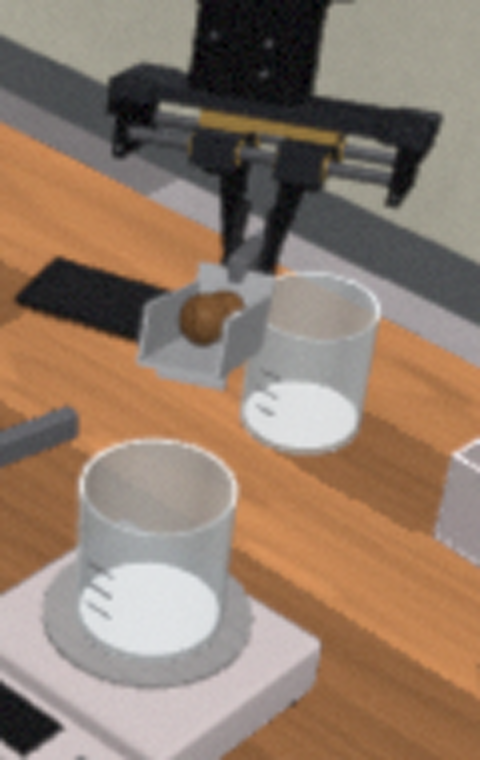

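View pics/c17.png

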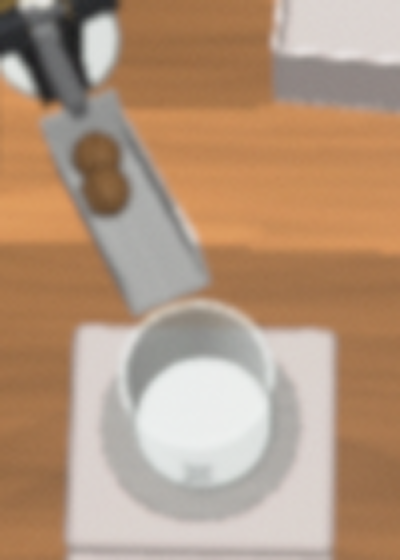

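The lip follows the tool-offset model to within a couple of mm. Back to level, then lower the lip to about 0.174.

Emit:
arm_command([
  {"translation": [0.02,0,-0.24],"dr": [0,0.333,0],"jaw": 1},
  {"translation": [0.036,0,-0.49],"dr": [0,0.667,0],"jaw": 1},
  {"translation": [0.036,0,-0.49],"dr": [0,0.667,0],"jaw": 1},
  {"translation": [0.036,0,-0.49],"dr": [0,0.667,0],"jaw": 1},
  {"translation": [0.02,0,-0.24],"dr": [0,0.333,0],"jaw": 1},
  {"translation": [0,0,0.3],"dr": [0,0,0],"jaw": 1},
  {"translation": [0,0,0.5],"dr": [0,0,0],"jaw": 1},
  {"translation": [0,0,0.5],"dr": [0,0,0],"jaw": 1},
  {"translation": [0,0,0.4],"dr": [0,0,0],"jaw": 1},
  {"translation": [0,0,0.2],"dr": [0,0,0],"jaw": 1},
  {"translation": [0,0,0],"dr": [0,0,0],"jaw": 1},
  {"translation": [0,0,0],"dr": [0,0,0],"jaw": 1},
])

```text
time_s: 14.92
position: [0.6739, 0.1355, 0.1538]
tcp_rot: [[0.893, 0.449, -0.003], [0.449, -0.893, -0.0], [-0.002, -0.001, -1.0]]
force: [0.9, 0.2, -1.3]
opening: 0.157
```

```bash
python3 - <<'E'
from h import *
R=yawR(-153.3)
plan(np.array([.5180,.0569,.174])-R@[-.174,0,-.019],R)
p,d=capture("side");crop("side",p,260,0,380,190,"c18",4)
p,d=capture("top");crop("top",p,210,50,310,190,"c19",4)
E
```

```text
pos [0.6739 0.1355 0.1538] t 14.92 open 0.157 F [ 0.9  0.2 -1.3] q [ 2.1 38.  74.8 -0.  67.4 65.4]
trans units [-0.02  0.01 -0.05]  rot units [-0.01   0.022 -0.001]
```

View pics/c18.png

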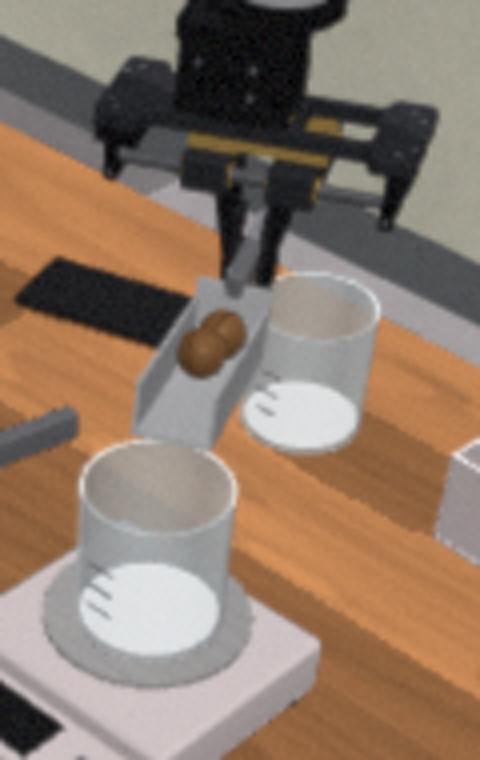

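View pics/c19.png

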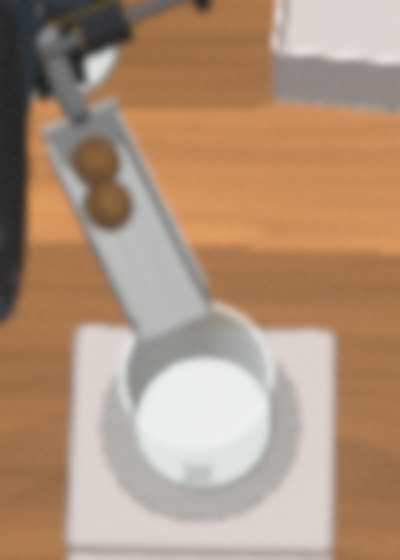

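Level, walnuts at the back, lip just over the beaker's back rim. I'll nudge 5 mm forward, then tip about the lip.

Emit:
arm_command([
  {"translation": [-0.2,0,0],"dr": [0,0,0],"jaw": 1},
  {"translation": [0.02,0,-0.2],"dr": [0,0.28,0],"jaw": 1},
  {"translation": [0.03,0,-0.4],"dr": [0,0.55,0],"jaw": 1},
  {"translation": [0.03,0,-0.4],"dr": [0,0.55,0],"jaw": 1},
  {"translation": [0.03,0,-0.4],"dr": [0,0.55,0],"jaw": 1},
  {"translation": [0.03,0,-0.4],"dr": [0,0.55,0],"jaw": 1},
  {"translation": [0.03,0,-0.4],"dr": [0,0.55,0],"jaw": 1},
  {"translation": [0.03,0,-0.4],"dr": [0,0.55,0],"jaw": 1},
  {"translation": [0.03,0,-0.4],"dr": [0,0.55,0],"jaw": 1},
  {"translation": [0.02,0,-0.2],"dr": [0,0.28,0],"jaw": 1},
  {"translation": [0,0,0],"dr": [0,0,0],"jaw": 1},
  {"translation": [0,0,0],"dr": [0,0,0],"jaw": 1},
])

```text
time_s: 16.02
position: [0.6606, 0.1283, 0.2354]
tcp_rot: [[0.8, 0.449, 0.399], [0.402, -0.894, 0.199], [0.446, 0.001, -0.895]]
force: [0.2, -0.1, -0.9]
opening: 0.156
```

```bash
python3 - <<'E'
from h import *
s=read_state();p0=np.array(s["position"]);R0=np.array(s["tcp_rot"]);print(s["time_s"],p0,s["opening"],"lip",p0+R0@[-.174,0,-.019],"pitch",np.degrees(np.arcsin(R0[2,0])))
p,d=capture("side");crop("side",p,240,0,380,190,"c20",4)
p,d=capture("top");crop("top",p,210,50,310,190,"c21",4)
E
```

```text
16.0167 [0.66055254 0.12827816 0.2353782 ] 0.15568007479998577 lip [0.51379903 0.05456705 0.17482178] pitch 26.472697546802532
```

View pics/c20.png

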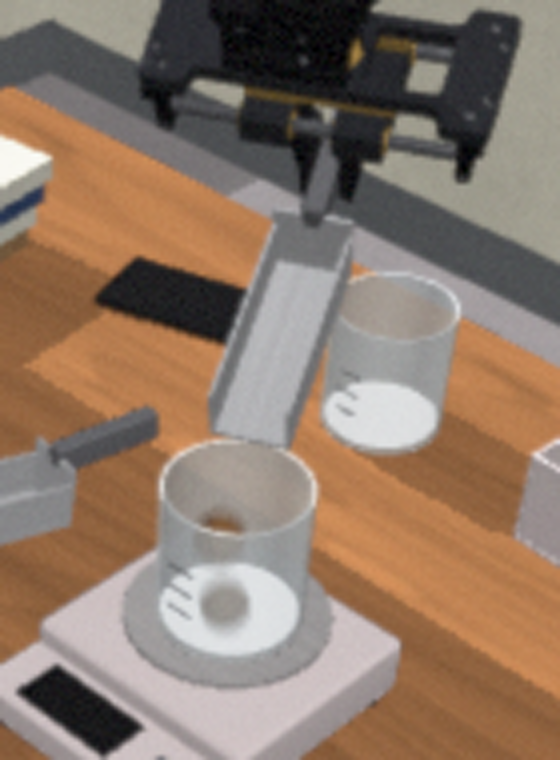

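View pics/c21.png

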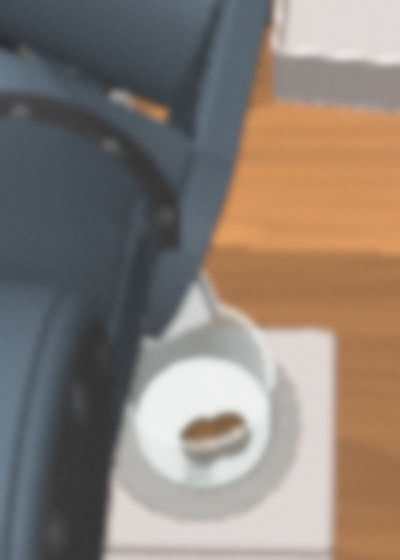

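The trough is empty and the walnuts are in the beaker (side 224,525 and 224,605; top 215,435). I'll hold briefly and check again.

Emit:
arm_command([
  {"translation": [0,0,0],"dr": [0,0,0],"jaw": 1},
  {"translation": [0,0,0],"dr": [0,0,0],"jaw": 1},
  {"translation": [0,0,0],"dr": [0,0,0],"jaw": 1},
  {"translation": [0,0,0],"dr": [0,0,0],"jaw": 1},
  {"translation": [0,0,0],"dr": [0,0,0],"jaw": 1},
  {"translation": [0,0,0],"dr": [0,0,0],"jaw": 1},
  {"translation": [0,0,0],"dr": [0,0,0],"jaw": 1},
  {"translation": [0,0,0],"dr": [0,0,0],"jaw": 1},
])

```text
time_s: 16.78
position: [0.6608, 0.1286, 0.2344]
tcp_rot: [[0.8, 0.449, 0.398], [0.402, -0.894, 0.2], [0.446, -0.0, -0.895]]
force: [-1.4, -0.7, -0.0]
opening: 0.158
```

```bash
python3 - <<'E'
from h import *
p,d=capture("side");crop("side",p,265,95,335,180,"c22",7)
p,d=capture("top");crop("top",p,225,110,295,190,"c23",7)
E
```

```text
(no output)
```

View pics/c22.png

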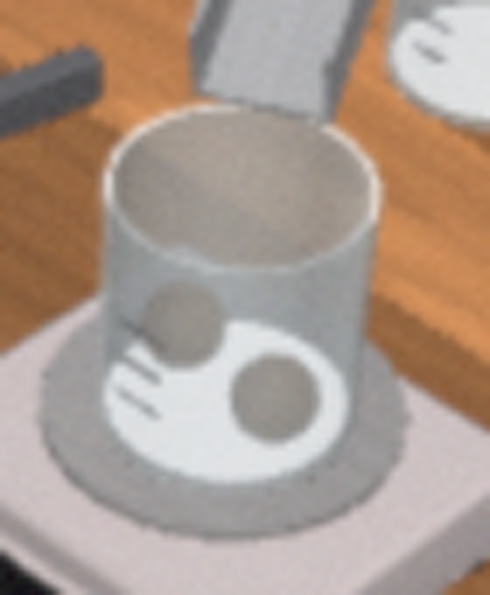

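View pics/c23.png

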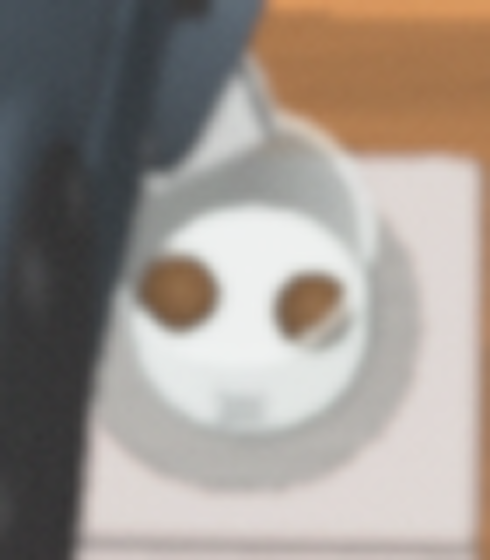

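Both walnuts lie on the beaker floor, clear of each other. Raise, level, and carry the scoop back.

Emit:
arm_command([
  {"translation": [0.2,0,-0.3],"dr": [0,0,0],"jaw": 1},
  {"translation": [0.3,0,-0.5],"dr": [0,0,0],"jaw": 1},
  {"translation": [0.3,0,-0.5],"dr": [0,0,0],"jaw": 1},
  {"translation": [0.2,0,-0.3],"dr": [0,0,0],"jaw": 1},
  {"translation": [0,0,0],"dr": [0,-0.5,0],"jaw": 1},
  {"translation": [0,0,0],"dr": [0,-0.8,0],"jaw": 1},
  {"translation": [0,0,0],"dr": [0,-0.8,0],"jaw": 1},
  {"translation": [0,0,0],"dr": [0,-0.8,0],"jaw": 1},
  {"translation": [0,0,0],"dr": [0,-0.8,0],"jaw": 1},
  {"translation": [0,0,0],"dr": [0,-0.7,0],"jaw": 1},
  {"translation": [0,0,0],"dr": [0,0,0],"jaw": 1},
  {"translation": [0,0,0],"dr": [0,0,0],"jaw": 1},
])

```text
time_s: 17.88
position: [0.6655, 0.1312, 0.2809]
tcp_rot: [[0.893, 0.45, 0.002], [0.45, -0.893, 0.001], [0.002, -0.0, -1.0]]
force: [-0.9, 0.6, -1.2]
opening: 0.157
```

```bash
python3 - <<'E'
from h import *
plan(np.array([.619,-.2688,.2]),yawR(-153.3))
E
```

```text
pos [0.6655 0.1312 0.2809] t 17.88 open 0.157 F [-0.9  0.6 -1.2] q [ 1.7 30.6 68.3  0.1 81.  65. ]
trans units [-8.86 13.46  3.21]  rot units [-0.002 -0.022  0.004]
```

Emit:
arm_command([
  {"translation": [-0.12,0.18,0],"dr": [0,0,0],"jaw": 1},
  {"translation": [-0.24,0.35,0],"dr": [0,0,0],"jaw": 1},
  {"translation": [-0.36,0.53,0],"dr": [0,0,0],"jaw": 1},
  {"translation": [-0.47,0.7,0],"dr": [0,0,0],"jaw": 1},
  {"translation": [-0.47,0.7,0],"dr": [0,0,0],"jaw": 1},
  {"translation": [-0.47,0.7,0],"dr": [0,0,0],"jaw": 1},
  {"translation": [-0.47,0.7,0],"dr": [0,0,0],"jaw": 1},
  {"translation": [-0.47,0.7,0],"dr": [0,0,0],"jaw": 1},
  {"translation": [-0.47,0.7,0],"dr": [0,0,0],"jaw": 1},
  {"translation": [-0.47,0.7,0],"dr": [0,0,0],"jaw": 1},
  {"translation": [-0.47,0.7,0],"dr": [0,0,0],"jaw": 1},
])

```text
time_s: 18.8
position: [0.638, -0.0713, 0.2818]
tcp_rot: [[0.894, 0.447, 0.001], [0.447, -0.894, -0.0], [0.001, 0.001, -1.0]]
force: [0.6, -0.1, -0.8]
opening: 0.158
```

Emit:
arm_command([
  {"translation": [-0.47,0.7,0.3],"dr": [0,0,0],"jaw": 1},
  {"translation": [-0.47,0.7,0.4],"dr": [0,0,0],"jaw": 1},
  {"translation": [-0.47,0.7,0.4],"dr": [0,0,0],"jaw": 1},
  {"translation": [-0.47,0.7,0.4],"dr": [0,0,0],"jaw": 1},
  {"translation": [-0.47,0.7,0.4],"dr": [0,0,0],"jaw": 1},
  {"translation": [-0.47,0.7,0.4],"dr": [0,0,0],"jaw": 1},
  {"translation": [-0.47,0.7,0.4],"dr": [0,0,0],"jaw": 1},
  {"translation": [-0.36,0.53,0.4],"dr": [0,0,0],"jaw": 1},
  {"translation": [-0.24,0.35,0.3],"dr": [0,0,0],"jaw": 1},
  {"translation": [-0.12,0.18,0.1],"dr": [0,0,0],"jaw": 1},
  {"translation": [0,0,0],"dr": [0,0,0],"jaw": 1},
  {"translation": [0,0,0],"dr": [0,0,0],"jaw": 1},
])

```text
time_s: 19.8
position: [0.6169, -0.2462, 0.1939]
tcp_rot: [[0.894, 0.449, 0.001], [0.449, -0.894, 0.001], [0.002, -0.0, -1.0]]
force: [0.3, 0.3, -0.7]
opening: 0.157
```

```bash
python3 - <<'E'
from h import *
plan(np.array([.619,-.2688,.06]),yawR(-153.3))
E
```

```text
pos [ 0.6169 -0.2462  0.1939] t 19.8 open 0.157 F [ 0.3  0.3 -0.7] q [-31.4  33.7  76.5   0.1  69.7  31.9]
trans units [-0.34  0.85  5.36]  rot units [-0.004 -0.015 -0.006]
```

Shift to the original spot and lower.

Emit:
arm_command([
  {"translation": [-0.17,0.42,0.3],"dr": [0,0,0],"jaw": 1},
  {"translation": [-0.17,0.42,0.5],"dr": [0,0,0],"jaw": 1},
  {"translation": [0,0,0.6],"dr": [0,0,0],"jaw": 1},
  {"translation": [0,0,0.6],"dr": [0,0,0],"jaw": 1},
  {"translation": [0,0,0.6],"dr": [0,0,0],"jaw": 1},
  {"translation": [0,0,0.6],"dr": [0,0,0],"jaw": 1},
  {"translation": [0,0,0.6],"dr": [0,0,0],"jaw": 1},
  {"translation": [0,0,0.6],"dr": [0,0,0],"jaw": 1},
  {"translation": [0,0,0.5],"dr": [0,0,0],"jaw": 1},
  {"translation": [0,0,0.3],"dr": [0,0,0],"jaw": 1},
  {"translation": [0,0,0],"dr": [0,0,0],"jaw": 1},
  {"translation": [0,0,0],"dr": [0,0,0],"jaw": 1},
])

```text
time_s: 20.8
position: [0.6189, -0.2691, 0.0632]
tcp_rot: [[0.893, 0.449, 0.0], [0.449, -0.893, 0.001], [0.001, -0.0, -1.0]]
force: [-0.8, 0.4, 0.2]
opening: 0.159
```

```bash
python3 - <<'E'
from h import *
plan(np.array([.619,-.2688,.003]),yawR(-153.3))
p,d=capture("side");crop("side",p,380,80,500,290,"c24",3)
E
```

```text
pos [ 0.6189 -0.2691  0.0632] t 20.8 open 0.159 F [-0.8  0.4  0.2] q [-33.   43.3  80.4   0.1  56.3  30.3]
trans units [ 0.01 -0.01  2.41]  rot units [-0.004 -0.006 -0.001]
```

View pics/c24.png

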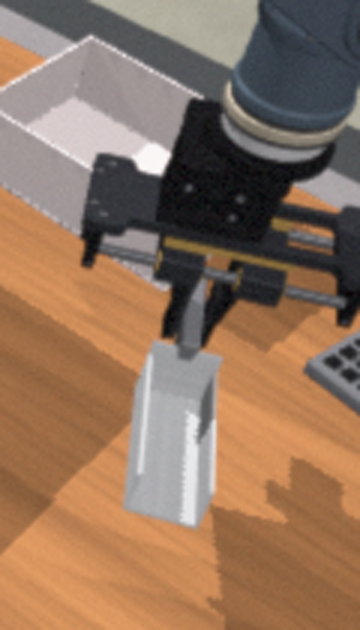

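Emit:
arm_command([
  {"translation": [0,0,0.3],"dr": [0,0,0],"jaw": 1},
  {"translation": [0,0,0.4],"dr": [0,0,0],"jaw": 1},
  {"translation": [0,0,0.4],"dr": [0,0,0],"jaw": 1},
  {"translation": [0,0,0.4],"dr": [0,0,0],"jaw": 1},
  {"translation": [0,0,0.4],"dr": [0,0,0],"jaw": 1},
  {"translation": [0,0,0.25],"dr": [0,0,0],"jaw": 1},
  {"translation": [0,0,0.1],"dr": [0,0,0],"jaw": 1},
  {"translation": [0,0,0.08],"dr": [0,0,0],"jaw": 1},
  {"translation": [0,0,0],"dr": [0,0,0],"jaw": 1},
  {"translation": [0,0,0],"dr": [0,0,0],"jaw": 1},
])

```text
time_s: 21.68
position: [0.6193, -0.2692, 0.0057]
tcp_rot: [[0.894, 0.449, 0.002], [0.449, -0.894, 0.0], [0.001, 0.001, -1.0]]
force: [1.0, 0.5, -0.9]
opening: 0.158
```

Emit:
arm_command([
  {"translation": [0,0,0.06],"dr": [0,0,0],"jaw": 1},
  {"translation": [0,0,0.06],"dr": [0,0,0],"jaw": 1},
  {"translation": [0,0,0],"dr": [0,0,0],"jaw": 1},
  {"translation": [0,0,0],"dr": [0,0,0],"jaw": 1},
])

```text
time_s: 22.02
position: [0.6193, -0.2692, 0.0028]
tcp_rot: [[0.893, 0.449, 0.002], [0.449, -0.893, -0.0], [0.001, 0.001, -1.0]]
force: [0.5, 0.6, -0.2]
opening: 0.157
```

Scoop weight is off the wrist (−0.2 N) and the height matches the grasp height. Opening.

Emit:
arm_command([
  {"translation": [0,0,0],"dr": [0,0,0],"jaw": 0.4},
  {"translation": [0,0,0],"dr": [0,0,0],"jaw": 0.4},
  {"translation": [0,0,0],"dr": [0,0,0],"jaw": 0.4},
  {"translation": [0,0,0],"dr": [0,0,0],"jaw": 0.4},
  {"translation": [0,0,0],"dr": [0,0,0],"jaw": 0.4},
  {"translation": [0,0,0],"dr": [0,0,0],"jaw": 0.4},
  {"translation": [0,0,0],"dr": [0,0,0],"jaw": 0.4},
  {"translation": [0,0,0],"dr": [0,0,0],"jaw": 0.4},
  {"translation": [0,0,0],"dr": [0,0,0],"jaw": 0.4},
])

```text
time_s: 22.77
position: [0.619, -0.269, 0.0024]
tcp_rot: [[0.894, 0.449, 0.001], [0.449, -0.894, 0.0], [0.001, 0.0, -1.0]]
force: [0.4, -0.2, 0.7]
opening: 0.593
```

Emit:
arm_command([
  {"translation": [0,0,-0.3],"dr": [0,0,0],"jaw": 0.4},
  {"translation": [0,0,-0.5],"dr": [0,0,0],"jaw": 0.4},
  {"translation": [0,0,-0.7],"dr": [0,0,0],"jaw": 0.4},
  {"translation": [0,0,-0.7],"dr": [0,0,0],"jaw": 0.4},
  {"translation": [0,0,-0.7],"dr": [0,0,0],"jaw": 0.4},
  {"translation": [0,0,-0.7],"dr": [0,0,0],"jaw": 0.4},
  {"translation": [0,0,-0.7],"dr": [0,0,0],"jaw": 0.4},
  {"translation": [0,0,-0.5],"dr": [0,0,0],"jaw": 0.4},
  {"translation": [0,0,-0.3],"dr": [0,0,0],"jaw": 0.4},
  {"translation": [0,0,0],"dr": [0,0,0],"jaw": 0.4},
  {"translation": [0,0,0],"dr": [0,0,0],"jaw": 0.4},
  {"translation": [0,0,0],"dr": [0,0,0],"jaw": 0.4},
])

```text
time_s: 23.77
position: [0.6181, -0.2686, 0.129]
tcp_rot: [[0.894, 0.449, -0.001], [0.449, -0.894, 0.002], [0.0, -0.002, -1.0]]
force: [0.6, -0.1, 0.1]
opening: 0.602
```

```bash
python3 - <<'E'
from h import *
s=read_state();print(s["time_s"],s["position"],s["opening"])
p,d=capture("side");cv2.imwrite("pics/s25.png",p[:,:,::-1]);C=cloud("side",p,d)
X=C[175:300,395:465].reshape(-1,3);h=X[(X[:,2]>.0465)&(X[:,2]<.056)];h=h[np.linalg.norm(h[:,:2]-[.62,-.269],axis=1)<.05]
print("handle",len(h),h.mean(0))
r=C[105:140,275:325].reshape(-1,3);r=r[(r[:,2]>.150)&(r[:,2]<.162)]
A=np.c_[2*r[:,:2],np.ones(len(r))];print("beaker",np.linalg.lstsq(A,(r[:,:2]**2).sum(1),rcond=None)[0][:2])
E
```

```text
23.7667 [ 0.61813531 -0.26855924  0.12896054] 0.6016304364192913
handle 177 [ 0.61626563 -0.26996402  0.05003798]
beaker [0.49781671 0.04610419]
```

View pics/s25.png

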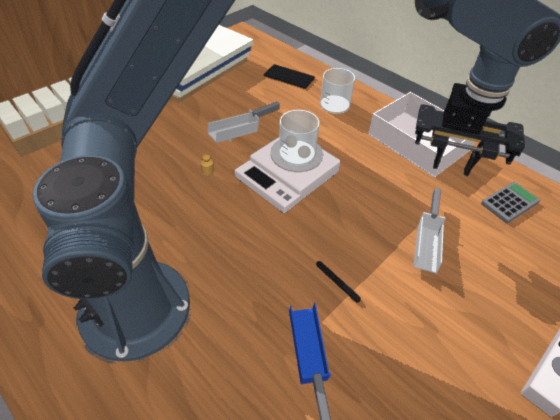

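The scoop stands on the table at (430,240), released. Its handle top reads 50 mm, as it did at the start. Both walnuts are in the beaker at (298,148), and the beaker hasn't moved. Handing in.

```bash
python3 -c "
from rig import *
print(hand_in())"
```

```text
the job is handed in; nothing more can be done
None
```

I tipped both walnuts out of the scoop into the beaker on the balance, set the scoop back down on the table, let go of it, and handed the job in at about 24 s. `hand_in()` gave no verdict.

**First grasp missed:** the real fingertips sit about 28 mm behind where the reported TCP and the stated geometry put them. The fingers caught only the top edge of the handle and dragged the scoop about 20 mm along the table. I measured the offset from the depth images, corrected for it, and the second grasp held.

**Offset direction:** I checked whether the offset runs along the tool or along world z by tilting the scoop nose-up before pouring. It looked closer to a tool offset, though the top camera left it partly open. The pour worked.

**Last checks:**
- **Walnuts:** both lie on the beaker floor, seen from both cameras after the pour and again from the side camera at the end.
- **Beaker:** upright, with its rim centre within about 0.1 mm of the starting measurement.
- **Scoop:** level, with its handle top at 50 mm, the same as at the start.
- **Gripper:** clear of everything, raised about 127 mm from where it let go.

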